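# Finish the crosswise slat crib over the drip sheet

### The job

First push the thin steel drip sheet fully home between the two bearers, against its stop, by pressing on its top and sliding it. Then finish the crib with the three full-length slats: lay one across both bearers at the end where the sheet comes out, level with and mirroring the slat already lying at the other end, and then lay the other two crosswise on top of that layer, one straight above each bearer, so that the tower is square and all slats are centred. Set the slats down rather than dropping them, and leave the short offcut, the sprocket and the piston alone.

Things in the scene. Friction and masses are not known exactly. Their poses are not given: they have to be found in the camera images.
- crib: Crib foot, fixed to the bench: two brown wood bearers along its y, each 200 x 34 x 30 mm high, centre lines at x = -60 and +60 mm; a 20 mm high stop between them at the y = -100 mm end. Origin midway, at bench height; z up. Layer 2: slats along x at y = -60 (there) and +60 mm (missing), centres 43 mm above the bench. Layer 3: slats along y at x = -60 and +60 mm, centres 69 mm up.
- sheet (a joint): How far (m) the drip sheet is pulled out towards the crib's +y: 0 = home against the stop, at most 0.15. A flat steel plate 76 wide, 216 mm long, on the bench between the bearers, top 3.5 mm above the bench; it only slides along the crib's y, with about 1.2 N of drag. When home its outer edge still sticks out 30 mm beyond the bearers' +y ends.
- sheet_end (a point): A point on the sheet's top face, on its centre line, 15 mm in from its outer (+y) edge; it moves with the sheet and lies 115 mm from the crib's origin along y when the sheet is home. Axes as the crib's.
- slat_laid_mid (a point): Centre of the slat that already lies across the bearers at y = -60 mm of the crib (second layer), of the same size as the loose ones, merely resting there: it must stay. Own x along its length, z up.
- slat_laid: The same slat; origin at the centre of its underside.
- slat_a_mid (a point): One of three identical loose slats of plain pale wood, 180 x 34 x 26 mm (long, wide, high), about 105 g, lying flat on the bench. This point is its centre (13 mm above its underside); own x runs along its length, y across it, z up. Any of the three may go in any of the three free places.
- slat_a: The same slat; origin at the centre of its underside.
- slat_b_mid (a point): One of three identical loose slats of plain pale wood, 180 x 34 x 26 mm (long, wide, high), about 105 g, lying flat on the bench. This point is its centre (13 mm above its underside); own x runs along its length, y across it, z up. Any of the three may go in any of the three free places.
- slat_b: The same slat; origin at the centre of its underside.
- slat_c_mid (a point): One of three identical loose slats of plain pale wood, 180 x 34 x 26 mm (long, wide, high), about 105 g, lying flat on the bench. This point is its centre (13 mm above its underside); own x runs along its length, y across it, z up. Any of the three may go in any of the three free places.
- slat_c: The same slat; origin at the centre of its underside.
- offcut_mid (a point): Bystander: a short offcut of the same wood, 90 x 34 x 26 mm, lying on the bench among the slats; point at its centre. Too short to use.
- sprocket_mid (a point): Bystander: dark steel sprocket, 116 mm across, 28 mm high, lying flat beyond the crib; point at its centre.
- piston_mid (a point): Bystander: aluminium piston, 80 mm across, 62 mm high, standing beyond the crib; point at its centre.
Things that resemble listed ones, but are neither listed nor needed, are in the scene too. Leave any green or pink look-alike of the slat_b alone.

How it is judged:
On the way, in this order (a step that is already met when the one before it is completed fails the run):
1. the drip sheet is pushed home before the second layer is complete (value of joint sheet below 0.008 m), for 0.2 s.
2. the second layer is complete: a slat lies across both bearers at the sheet's end, opposite the one already there (value of joint sheet below 0.008 m and x of slat_laid_mid in the frame of crib between -0.02 and 0.02 m and y of slat_laid_mid in the frame of crib between -0.075 and -0.045 m and z of slat_laid_mid in the frame of crib between 0.038 and 0.048 m and angle between the x axis of slat_laid_mid and the x axis of crib, either way round below 0.15 rad and angle between the z axis of slat_laid_mid and the z axis of crib, either way round below 0.08 rad and ((x of slat_a_mid in the frame of crib between -0.02 and 0.02 m and y of slat_a_mid in the frame of crib between 0.045 and 0.075 m and z of slat_a_mid in the frame of crib between 0.038 and 0.048 m and angle between the x axis of slat_a_mid and the x axis of crib, either way round below 0.15 rad and angle between the z axis of slat_a_mid and the z axis of crib, either way round below 0.08 rad) or (x of slat_b_mid in the frame of crib between -0.02 and 0.02 m and y of slat_b_mid in the frame of crib between 0.045 and 0.075 m and z of slat_b_mid in the frame of crib between 0.038 and 0.048 m and angle between the x axis of slat_b_mid and the x axis of crib, either way round below 0.15 rad and angle between the z axis of slat_b_mid and the z axis of crib, either way round below 0.08 rad) or (x of slat_c_mid in the frame of crib between -0.02 and 0.02 m and y of slat_c_mid in the frame of crib between 0.045 and 0.075 m and z of slat_c_mid in the frame of crib between 0.038 and 0.048 m and angle between the x axis of slat_c_mid and the x axis of crib, either way round below 0.15 rad and angle between the z axis of slat_c_mid and the z axis of crib, either way round below 0.08 rad))), for 0.2 s.
At the end, for the whole second after the job is handed in: Sheet within 8 mm of home; two slats flat across the bearers at y = -60 and +60 mm, two flat on these above the bearers; each within 15 mm sideways and 20 mm lengthwise of its place, 5 mm of its layer's height and 0.15 rad of square (0.08 rad of flat); all at rest (all of step 2 and ((x of slat_a_mid in the frame of crib between -0.075 and -0.045 m and y of slat_a_mid in the frame of crib between -0.02 and 0.02 m and z of slat_a_mid in the frame of crib between 0.064 and 0.074 m and angle between the x axis of slat_a_mid and the y axis of crib, either way round below 0.15 rad and angle between the z axis of slat_a_mid and the z axis of crib, either way round below 0.08 rad) or (x of slat_b_mid in the frame of crib between -0.075 and -0.045 m and y of slat_b_mid in the frame of crib between -0.02 and 0.02 m and z of slat_b_mid in the frame of crib between 0.064 and 0.074 m and angle between the x axis of slat_b_mid and the y axis of crib, either way round below 0.15 rad and angle between the z axis of slat_b_mid and the z axis of crib, either way round below 0.08 rad) or (x of slat_c_mid in the frame of crib between -0.075 and -0.045 m and y of slat_c_mid in the frame of crib between -0.02 and 0.02 m and z of slat_c_mid in the frame of crib between 0.064 and 0.074 m and angle between the x axis of slat_c_mid and the y axis of crib, either way round below 0.15 rad and angle between the z axis of slat_c_mid and the z axis of crib, either way round below 0.08 rad)) and ((x of slat_a_mid in the frame of crib between 0.045 and 0.075 m and y of slat_a_mid in the frame of crib between -0.02 and 0.02 m and z of slat_a_mid in the frame of crib between 0.064 and 0.074 m and angle between the x axis of slat_a_mid and the y axis of crib, either way round below 0.15 rad and angle between the z axis of slat_a_mid and the z axis of crib, either way round below 0.08 rad) or (x of slat_b_mid in the frame of crib between 0.045 and 0.075 m and y of slat_b_mid in the frame of crib between -0.02 and 0.02 m and z of slat_b_mid in the frame of crib between 0.064 and 0.074 m and angle between the x axis of slat_b_mid and the y axis of crib, either way round below 0.15 rad and angle between the z axis of slat_b_mid and the z axis of crib, either way round below 0.08 rad) or (x of slat_c_mid in the frame of crib between 0.045 and 0.075 m and y of slat_c_mid in the frame of crib between -0.02 and 0.02 m and z of slat_c_mid in the frame of crib between 0.064 and 0.074 m and angle between the x axis of slat_c_mid and the y axis of crib, either way round below 0.15 rad and angle between the z axis of slat_c_mid and the z axis of crib, either way round below 0.08 rad)) and linear speed of each of slat_a, slat_b, slat_c, slat_laid below 0.02 m/s); the robot touches nothing.
It fails at once if the offcut is moved by more than 30 mm (distance of offcut_mid from where it was at the start of the episode above 0.03 m).
It fails at once if the sprocket is moved by more than 30 mm (distance of sprocket_mid from where it was at the start of the episode above 0.03 m).
It fails at once if the piston is moved by more than 30 mm (distance of piston_mid from where it was at the start of the episode above 0.03 m).
It fails at once if a slat is dropped (falls freely from more than about 30 mm) ((linear speed of slat_a above 0.75 m/s and contact force between slat_a and the fingers below 0.1 N) or (linear speed of slat_b above 0.75 m/s and contact force between slat_b and the fingers below 0.1 N) or (linear speed of slat_c above 0.75 m/s and contact force between slat_c and the fingers below 0.1 N)).
It also fails if it takes over 70 s, if anything falls off the work surface, if the arm or the gripper's body presses on something with over 40 N, if the wrist force passes 120 N, or if a joint passes its speed limit or range.

### The arm

A 6-joint arm with a two-finger parallel gripper is mounted at the origin on the work surface. World frame = base frame: x ahead of the robot, y to its left, z up, the work surface at z = 0. Lengths are in m, angles in rad, forces in N, time in s.
With the tool pointing down it reaches from about 0.35 to 0.925 m from the base axis. Payload 6.4 kg.
Tool frame: the origin (TCP) lies on the centre line of the jaws, within the pads' length; the fingertips stand 11 mm ahead of it and the grasp point (between the pads) lies 8 mm behind it (env.tips_ahead is the distance from the TCP to the fingertips, in m); y points along the fingers, x is the direction in which the jaws open and shut, and the axes are right-handed (so a half turn about y gives the same grasp; the last joint's range is limited). The gripper opens to 85 mm and grips with 20 to 120 N. Pads are 22 mm wide; open, the fingers measure 114 mm over their backs; the gripper's body (76 mm by 85 mm) begins 54 mm behind the grasp point. The pads swing forward as they close: fully open they stand 13 mm farther back than shut.
Start: joints at [-1.445, 0.245, 1.558, -0, 1.339, -0.174], TCP at [0.192, -0.621, 0.209] pointing down, gripper open.
Joint ranges: [-3.13, 3.13], [-1.02, 2.26], [0.13, 2.54], [-0.95, 4.09], [0.21, 2.88], [-2.74, 2.74]. Speed limits (rad/s): [2.57, 2.57, 3.14, 3.14, 3.14, 3.14].

### API

Orientations are given as a 3x3 rotation matrix whose columns are the frame's x, y, z axes.
In Python, from bench import env, vision, order gives the robot as it stands.
- The arm moves only by the tool jog_arm, never from a script. Its argument "motion" is a list of rows, each a list of 7 numbers: the turn, a rotation vector about the tool's x, y, z in degrees, then the shift along the tool's x, y, z in cm, then the opening, from 0 (shut) to 1 (fully open). A call has 1 to 10 rows; each row is the pose to reach, as a shift and turn from the pose measured when the call began, along the tool's axes at that moment; what a row does not reach only later rows make up. A row lasts 1/12 s, in which the tool goes at most 41.7 mm and 7.16 degrees, less where a joint would pass 70% of its speed; a pose out of reach is approached as far as the arm can. A call with a gripper value outside its range is refused whole. The fingers move at their own pace and stop on an object; "grip_force" is the grip in N (left out, the last holds). Time passes only in rows, so rows that repeat a pose let the fingers close. It gives the time, the measured TCP pose, the force and the opening at its end, in the units of the state.
- env.read_state(): the state, without advancing time (a new reading comes with each control period).
- vision.snapshot(name): name is "side" or "top"; returns a dict with "pixels" (480x640x3 uint8, red, green, blue), "fovy" (degrees; the focal length in pixels is half the picture's height over the tangent of half this angle, whatever the lens; pixels are square), "cx", "cy" (the principal point, pixels), "R" (3x3) and "t" (3): a world point X has camera coordinates R X + t. Camera axes: x right, y down, z forward; pixel columns grow to the right and rows downward; lengths in m; the calibration is good to about 2 mm. A picture is of the moment at which its call begins. There is no depth.
- order.close_job(): hands the job in, once; it reports no verdict.
The state is a dict: "t": time; "qpos": joint angles; "dq": joint speeds; "effort": joint torques, N m; "ee_pos": TCP position; "eef_rot": TCP orientation; "wrist_force": force on the tool from outside, world axes, zero at the start; "torque": the same for the moment, N m; "gripper_width": finger opening in m.
Only numpy, scipy, OpenCV 4.12 (cv2) and the standard library are available. Lean on these libraries where they do the work, as an engineer would, in place of code of your own. Each camera call takes 0.05 s, during which the arm holds its last target.

## Working session

There is one attempt and no reset: what is moved stays moved. The work goes in short steps, Python scripts to look and compute and a tool call to move; the robot and the scene stay as the last step left them, time stands still between calls to the robot, and variables do not carry over. Pictures are saved under pics/ and viewed, and the job is handed in when it is done.

Besides the shell and the picture viewer there is one more tool, called after "Request:" as name([rows], argument=value, ...), one row to a line, values as JSON. jog_arm: Moves the arm, as the interface text tells. Its arguments: {"type":"object","properties":{"motion":{"type":"array"},"grip_force":{"type":"number"}},"required":["motion"]}

```bash
ls; mkdir -p pics; python3 - <<'E'
from bench import env, vision
import cv2
s=env.read_state()
for k in s: print(k,s[k])
for n in("side","top"):
    p=vision.snapshot(n)
    cv2.imwrite(f"pics/{n}0.png",p["pixels"][...,::-1]); print(n,p["fovy"],p["cx"],p["cy"],p["R"],p["t"])
E
```

```text
pics
t 0.0
qpos [-1.44509588e+00  2.45830933e-01  1.55901811e+00  2.50610416e-05
  1.33866976e+00 -1.74089520e-01]
dq [-3.78874449e-05  3.46129050e-04 -2.02298174e-04 -1.42760841e-03
 -1.52604324e-03  2.89029693e-04]
effort [ 3.52763243e-03 -4.29506922e+01 -3.26126146e+01  3.52440713e-05
  5.35007712e-03 -6.02398174e-06]
ee_pos [ 0.19190084 -0.62040529  0.20776736]
eef_rot [[ 2.95313809e-01 -2.17284834e-04  9.55400286e-01]
 [-9.55398436e-01  1.91401433e-03  2.95313672e-01]
 [-1.89281702e-03 -9.99998145e-01  3.57641270e-04]]
wrist_force [-0.06144378 -0.41036994 -0.39503696]
torque [-0.01853948 -0.04089348  0.02019486]
gripper_width 0.08547027447934913
side 55.92040789929938 325.9344240475925 235.23377569735572 [[-0.92585326 -0.37778572 -0.00858378]
 [-0.24353351  0.61389745 -0.75088038]
 [ 0.28894145 -0.69311461 -0.66038244]] [0.46490153 0.2237304  1.13063523]
top 48.70801190588333 319.8158608661102 232.12669999685528 [[ 0.01708953 -0.99981627  0.00868135]
 [-0.99473128 -0.01787912 -0.10094566]
 [ 0.10108233 -0.0069105  -0.99485406]] [-0.10545103  0.51236094  1.421577  ]
```

View pics/top0.png

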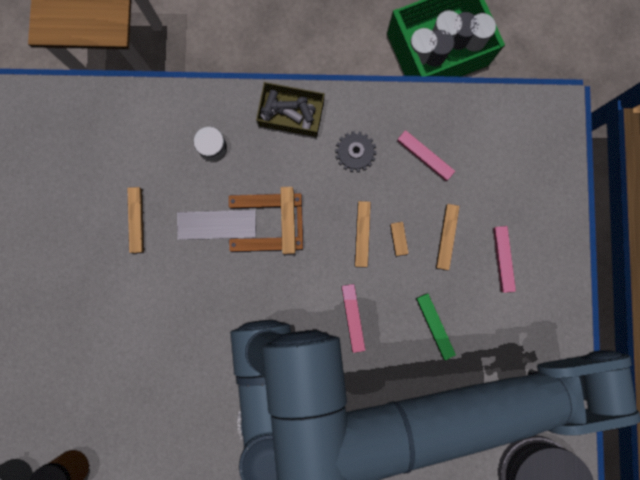

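View pics/side0.png

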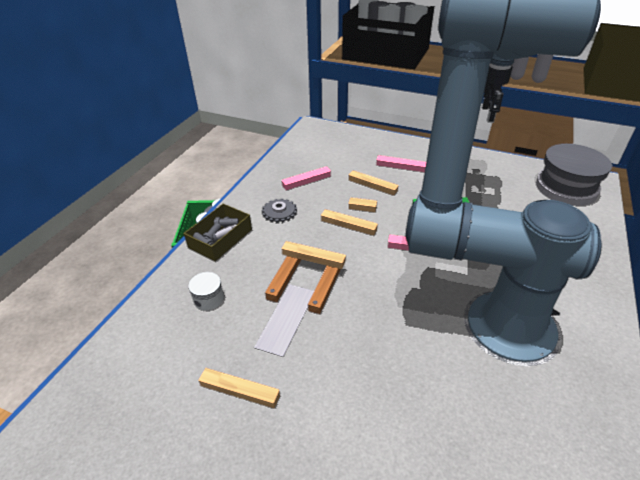

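The top view shows candidates for the loose slats, in pale wood: (135,220), (363,234) and (448,237). The short offcut is at (400,238), and the laid slat is on the crib at (288,220). Look-alikes to leave alone are pink at (426,155), (504,259) and (353,318), and green at (435,326). The drip sheet's outer end is at about (178,225), and the brown bearers are at rows 201 and 244. I'll measure next.

```bash
cat > h.py <<'E'
from bench import env, vision
import cv2, numpy as np
def cam(p): 
    f=240/np.tan(np.radians(p["fovy"]/2)); K=np.array([[f,0,p["cx"]],[0,f,p["cy"]],[0,0,1]]); return K,np.array(p["R"]),np.array(p["t"])
def ray(p,uv,z):
    K,R,t=cam(p); d=R.T@np.linalg.inv(K)@np.array([uv[0],uv[1],1.]); o=-R.T@t
    return o+d*(z-o[2])/d[2]
def proj(p,X):
    K,R,t=cam(p); q=K@(R@np.asarray(X)+t); return q[:2]/q[2]
E
python3 - <<'E'
from h import *
p=vision.snapshot("top"); im=p["pixels"][...,::-1].copy()
hsv=cv2.cvtColor(im,cv2.COLOR_BGR2HSV)
for u,v in[(135,220),(363,234),(400,238),(448,237),(288,220),(265,201),(265,244),(215,225),(299,215)]: print((u,v),hsv[v,u])
big=cv2.resize(im[150:290,110:310],None,fx=4,fy=4,interpolation=cv2.INTER_CUBIC); cv2.imwrite("pics/c1.png",big)
big=cv2.resize(im[180:290,330:530],None,fx=4,fy=4,interpolation=cv2.INTER_CUBIC); cv2.imwrite("pics/c2.png",big)
E
```

```text
(135, 220) [ 14 120 177]
(363, 234) [ 15 118 177]
(400, 238) [ 15 118 164]
(448, 237) [ 15 119 171]
(288, 220) [ 15 120 179]
(265, 201) [ 12 159 120]
(265, 244) [ 12 163 119]
(215, 225) [135  20 153]
(299, 215) [ 12 158 126]
```

View pics/c1.png

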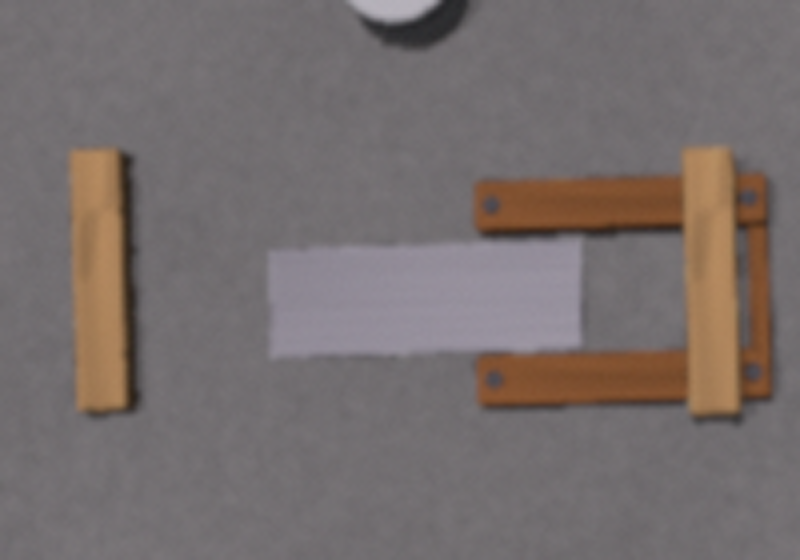

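View pics/c2.png

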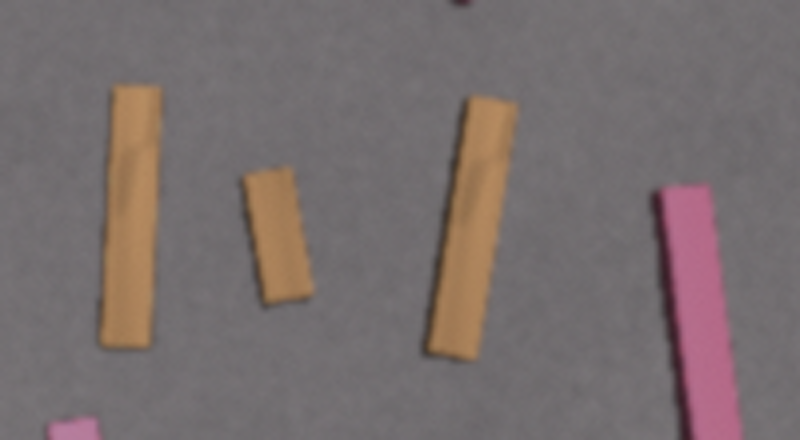

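The crops confirm three full-length pale-wood slats (≈65 px long), an offcut half that length, the sheet and the bearers. Now I'll turn these into poses.

```bash
cat >> h.py <<'E'
def rects(p,mask,z,amin=150):
    out=[]
    cs,_=cv2.findContours(mask,cv2.RETR_EXTERNAL,cv2.CHAIN_APPROX_NONE)
    for c in cs:
        if cv2.contourArea(c)<amin: continue
        W=np.array([ray(p,q,z)[:2]*1000 for q in c[:,0,:].astype(float)],np.float32)
        (cx,cy),(w,h),a=cv2.minAreaRect(W)
        if w<h: w,h=h,w; a+=90
        a=(a+90)%180-90
        out.append((c[:,0].mean(0).round(),np.round([cx,cy,w,h,a],1)))
    return out
def wood(p,lo=140):
    hsv=cv2.cvtColor(p["pixels"][...,::-1].copy(),cv2.COLOR_BGR2HSV)
    return cv2.inRange(hsv,(9,95,lo),(20,145,255)),hsv
E
python3 - <<'E'
from h import *
p=vision.snapshot("top"); m,hsv=wood(p)
print("z26");[print(*r) for r in rects(p,m,.026)]
print("z56");[print(*r) for r in rects(p,m,.056)]
b=cv2.inRange(hsv,(8,146,85),(18,255,150)); b[:150]=0;b[280:]=0; b[:,:200]=0; b[:,320:]=0
print("brown z30");[print(*r) for r in rects(p,b,.030,60)]
s=cv2.inRange(hsv,(120,12,140),(150,40,200)); s[:190]=0;s[260:]=0; s[:,:160]=0; s[:,280:]=0
print("sheet");[print(*r) for r in rects(p,s,.0035)]
for q in [(228.9,196),(229.5,252)]: print(ray(p,q,.03))
E
```

```text
z26
[399. 238.] [ 501.5 -313.6   86.7   31.2   10.1]
[448. 236.] [ 509.  -447.3  177.4   31.2   -9.5]
[363. 234.] [ 512.3 -213.   176.3   32.    -2.3]
[134. 219.] [540.3 411.5 175.2  31.1   4.6]
[287. 220.] [547.8  -6.4 180.1  32.1   2.8]
z56
[399. 238.] [ 498.7 -308.9   84.8   30.5   10.1]
[448. 236.] [ 506.1 -439.8  173.7   30.5   -9.5]
[363. 234.] [ 509.3 -210.4  172.7   31.4   -2.3]
[134. 219.] [536.7 401.2 171.5  30.4   4.6]
[287. 220.] [544.1  -8.1 176.4  31.5   2.8]
brown z30
[254. 244.] [476.9  77.6 138.5  29.9 -89. ]
[299. 220.] [544.5 -35.4 112.8  17.4   2.9]
[253. 201.] [596.5  83.7 134.5  30.5 -87.4]
sheet
[216. 224.] [532.8 192.5 213.8  74.8 -87.1]
[0.60873006 0.15425192 0.03      ]
[0.45524501 0.14734967 0.03      ]
```

```bash
cat >> h.py <<'E'
from scipy.spatial.transform import Rotation as Ro
C0=np.array([538.3,51.0])/1000; TH=np.radians(2.6)
def crib(x,y): return C0+np.array([[np.cos(TH),-np.sin(TH)],[np.sin(TH),np.cos(TH)]])@np.array([x,y])
def tocrib(xy): return np.array([[np.cos(TH),np.sin(TH)],[-np.sin(TH),np.cos(TH)]])@(np.asarray(xy)-C0)
def goal(x,y,z,psi):
    s=env.read_state(); R=np.array(s["eef_rot"]); P=np.array(s["ee_pos"])
    a=np.radians(psi); X=np.array([np.cos(a),np.sin(a),0]); Y=np.array([0,0,-1.]); G=np.c_[X,Y,np.cross(X,Y)]
    sh=R.T@(np.array([x,y,z])-P)*100; rv=Ro.from_matrix(R.T@G).as_rotvec(degrees=True)
    print("turn",rv.round(2),"shift",sh.round(2),"| rows>=",max(np.linalg.norm(sh)/4.17,np.linalg.norm(rv)/7.16).round(1))
def st():
    s=env.read_state(); R=np.array(s["eef_rot"])
    print("t",round(s["t"],2),"pos",np.round(s["ee_pos"],4),"psi",np.degrees(np.arctan2(R[1,0],R[0,0])).round(2),"tilt",np.degrees(np.arccos(-R[2,1])).round(2),"F",np.round(s["wrist_force"],1),"w",round(s["gripper_width"],4))
E
python3 - <<'E'
from h import *
print(env.tips_ahead, [a for a in dir(env) if a[0]!='_'])
st(); e=crib(0,.234); print(e); goal(*e,.06,-87.4)
E
```

```text
0.011 ['Unreachable', 'read_state', 'tips_ahead']
t 0.2 pos [ 0.1919 -0.6206  0.2082] psi -72.82 tilt 0.07 F [-0.2 -0.6  0. ] w 0.0854
[0.52768506 0.28475911]
turn [-0.   14.58 -0.07] shift [-76.57  14.92  58.82] | rows>= 23.4
```

Request:
jog_arm([
  [0,2,0,-3.3,0,2.5,0],
  [0,4,0,-6.5,0,5.0,0],
  [0,6,0,-9.8,0,7.5,0],
  [0,8,0,-13,0,10,0],
  [0,10,0,-16.3,0,12.5,0],
  [0,12,0,-19.6,0,15,0],
  [0,14.5,0,-22.8,0,17.5,0],
  [0,14.5,0,-26,0,20,0],
  [0,14.5,0,-29.3,0,22.5,0],
  [0,14.5,0,-32.5,0,25,0],
])

```text
t: 1.03
ee_pos: [0.3349, -0.2343, 0.2086]
eef_rot: [[0.046, 0.0, 0.999], [-0.999, 0.001, 0.046], [-0.001, -1.0, 0.0]]
wrist_force: [0.5, -0.4, -0.2]
gripper_width: -0.0002
```

```bash
python3 -c "
from h import *
st(); e=crib(0,.234); goal(*e,.1,-87.4)"
```

```text
t 1.03 pos [ 0.3349 -0.2343  0.2086] psi -87.37 tilt 0.06 F [ 0.5 -0.4 -0.2] w -0.0002
turn [-0.02  0.03 -0.06] shift [-50.96  10.91  21.64] | rows>= 13.5
```

Request:
jog_arm([
  [0,0,0,-3.9,0,1.7,0],
  [0,0,0,-7.8,0,3.3,0],
  [0,0,0,-11.7,0,5,0],
  [0,0,0,-15.6,0,6.6,0],
  [0,0,0,-19.5,0,8.3,0],
  [0,0,0,-23.4,1,9.9,0],
  [0,0,0,-27.2,2,11.6,0],
  [0,0,0,-31,3,13.2,0],
  [0,0,0,-34.8,4,14.8,0],
  [0,0,0,-38.6,5,16.4,0],
])

```text
t: 1.87
ee_pos: [0.4777, 0.1516, 0.161]
eef_rot: [[0.047, 0.001, 0.999], [-0.999, 0.001, 0.047], [-0.001, -1.0, 0.001]]
wrist_force: [1.2, -0.9, 0.4]
gripper_width: -0.0004
```

```bash
python3 -c "
from h import *
st(); e=crib(0,.234); goal(*e,.03,-87.4)"
```

```text
t 1.87 pos [0.4777 0.1516 0.161 ] psi -87.33 tilt 0.06 F [ 1.2 -0.9  0.4] w -0.0004
turn [-0.04  0.07 -0.05] shift [-13.05  13.11   5.61] | rows>= 4.6
```

Sheet top contact is expected at TCP z ≈ 0.0145. I'll stop at z ≈ 0.02.

Request:
jog_arm([
  [0,0,0,-4,1,1.8,0],
  [0,0,0,-8,3,3.6,0],
  [0,0,0,-11.5,6,5.0,0],
  [0,0,0,-13,9,5.6,0],
  [0,0,0,-13,12,5.6,0],
  [0,0,0,-13,14,5.6,0],
  [0,0,0,-13,14,5.6,0],
  [0,0,0,-13,14.1,5.6,0],
])

```text
t: 2.53
ee_pos: [0.5268, 0.284, 0.0192]
eef_rot: [[0.047, -0.002, 0.999], [-0.999, 0.0, 0.047], [-0.0, -1.0, -0.002]]
wrist_force: [0.9, 0.1, -0.5]
gripper_width: 0.0
```

```bash
python3 -c "
from h import *
st(); p=vision.snapshot('side'); cv2.imwrite('pics/s1.png',cv2.resize(p['pixels'][230:400,180:400,::-1],None,fx=3.5,fy=3.5))"
```

```text
t 2.53 pos [0.5268 0.284  0.0192] psi -87.32 tilt 0.1 F [ 0.9  0.1 -0.5] w 0.0
```

View pics/s1.png

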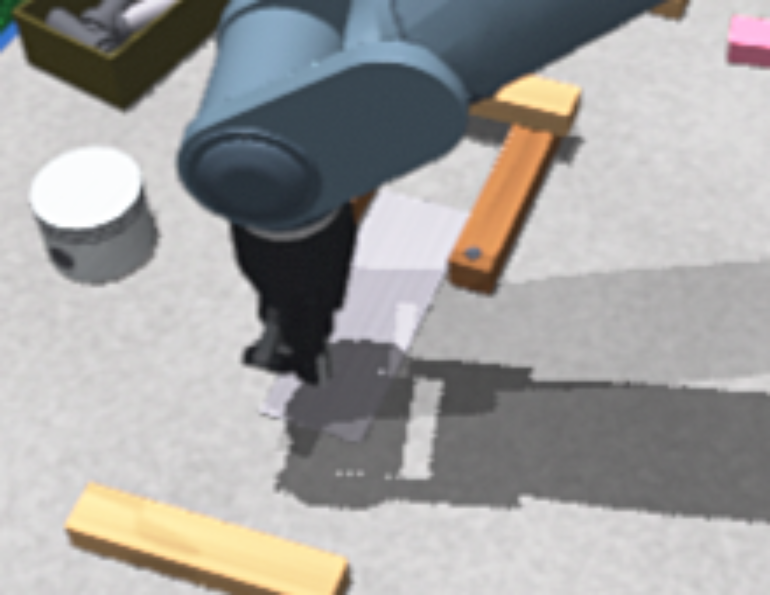

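The closed fingertips, at crop (318,380), hover just above the sheet near its outer end, as intended. I'll press down gently.

Request:
jog_arm([
  [0,0,0,0,0.4,0,0],
  [0,0,0,0,0.5,0,0],
  [0,0,0,0,0.6,0,0],
  [0,0,0,0,0.6,0,0],
])

```text
t: 2.92
ee_pos: [0.5288, 0.2842, 0.0159]
eef_rot: [[0.046, 0.003, 0.999], [-0.999, 0.002, 0.046], [-0.002, -1.0, 0.003]]
wrist_force: [0.2, -0.9, -1.0]
gripper_width: 0.0004
```

Request:
jog_arm([
  [0,0,0,0,0.3,0,0],
  [0,0,0,0,0.3,0,0],
  [0,0,0,0,0.3,0,0],
])

```text
t: 3.17
ee_pos: [0.5288, 0.2842, 0.0129]
eef_rot: [[0.046, 0.003, 0.999], [-0.999, 0.002, 0.046], [-0.002, -1.0, 0.003]]
wrist_force: [0.2, -0.4, -0.3]
gripper_width: -0.0002
```

Request:
jog_arm([
  [0,0,0,0,0.1,0,0],
  [0,0,0,0,0.2,0,0],
  [0,0,0,0,0.2,0,0],
])

```text
t: 3.42
ee_pos: [0.5286, 0.2841, 0.0106]
eef_rot: [[0.046, 0.003, 0.999], [-0.999, 0.002, 0.046], [-0.001, -1.0, 0.003]]
wrist_force: [0.1, -0.1, 0.0]
gripper_width: -0.0002
```

```bash
python3 -c "
from h import *
for i in range(1): st()"
```

```text
t 3.42 pos [0.5286 0.2841 0.0106] psi -87.37 tilt 0.17 F [ 0.1 -0.1  0. ] w -0.0002
```

Request:
jog_arm([
  [0,0,0,0,0.1,0,0],
  [0,0,0,0,0.2,0,0],
  [0,0,0,0,0.2,0,0],
])

```text
t: 3.67
ee_pos: [0.5284, 0.284, 0.0083]
eef_rot: [[0.046, 0.002, 0.999], [-0.999, 0.001, 0.046], [-0.001, -1.0, 0.002]]
wrist_force: [-0.2, -0.4, -0.6]
gripper_width: 0.0
```

```bash
python3 -c "
from h import *
st(); p=vision.snapshot('side'); cv2.imwrite('pics/s2.png',cv2.resize(p['pixels'][300:370,230:330,::-1],None,fx=7,fy=7))"
```

```text
t 3.67 pos [0.5284 0.284  0.0083] psi -87.37 tilt 0.14 F [-0.2 -0.4 -0.6] w 0.0
```

View pics/s2.png

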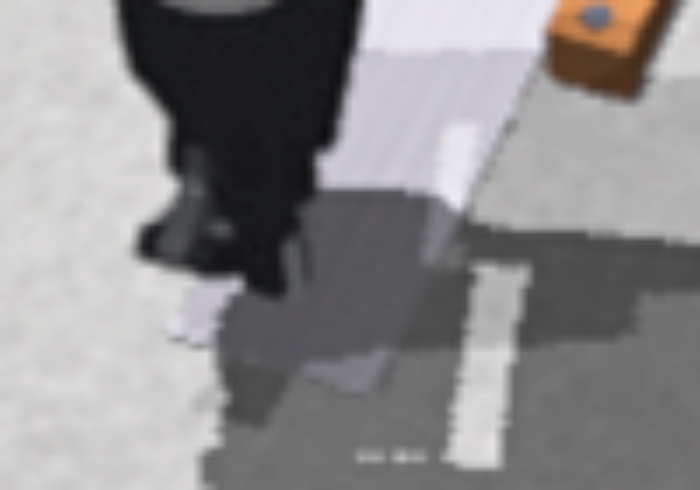

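```bash
python3 -c "
from h import *
p=vision.snapshot('side'); q=(268.6,341.9)
for z in (0,.0035,.01,.02): print(z, ray(p,q,z)[:2], proj(p,[.5284,.284,z]))
t=vision.snapshot('top'); cv2.imwrite('pics/t2.png',cv2.resize(t['pixels'][150:290,110:310,::-1],None,fx=4,fy=4))"
```

```text
0 [0.54140872 0.27239539] [271.16493155 347.34173479]
0.0035 [0.53994881 0.27448917] [271.03563804 346.48473695]
0.01 [0.53723755 0.27837763] [270.7940531  344.88343643]
0.02 [0.53306637 0.28435986] [270.41861057 342.39488598]
```

View pics/t2.png

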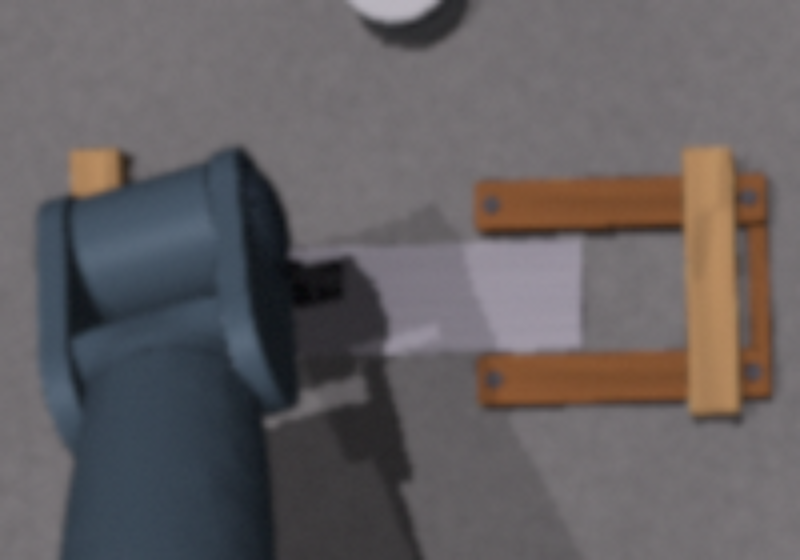

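Request:
jog_arm([
  [0,0,0,0,0.15,0,0],
  [0,0,0,0,0.3,0,0],
  [0,0,0,0,0.3,0,0],
  [0,0,0,0,0.3,0,0],
])

```text
t: 4.15
ee_pos: [0.5285, 0.2841, 0.0054]
eef_rot: [[0.046, 0.002, 0.999], [-0.999, 0.001, 0.046], [-0.001, -1.0, 0.002]]
wrist_force: [0.1, -0.3, 0.1]
gripper_width: 0.0004
```

```bash
python3 -c "
from h import *
st()"
```

```text
t 4.15 pos [0.5285 0.2841 0.0054] psi -87.37 tilt 0.15 F [ 0.1 -0.3  0.1] w 0.0004
```

Request:
jog_arm([
  [0,0,0,0,0.15,0,0],
  [0,0,0,0,0.25,0,0],
  [0,0,0,0,0.25,0,0],
])

```text
t: 4.4
ee_pos: [0.5283, 0.284, 0.0025]
eef_rot: [[0.046, 0.002, 0.999], [-0.999, 0.001, 0.046], [-0.001, -1.0, 0.002]]
wrist_force: [0.6, 0.7, -0.2]
gripper_width: -0.0002
```

```bash
python3 -c "
from h import *
st();p=vision.snapshot('side'); cv2.imwrite('pics/s3.png',cv2.resize(p['pixels'][290:360,230:330,::-1],None,fx=7,fy=7))"
```

```text
t 4.4 pos [0.5283 0.284  0.0025] psi -87.36 tilt 0.12 F [ 0.6  0.7 -0.2] w -0.0002
```

View pics/s3.png

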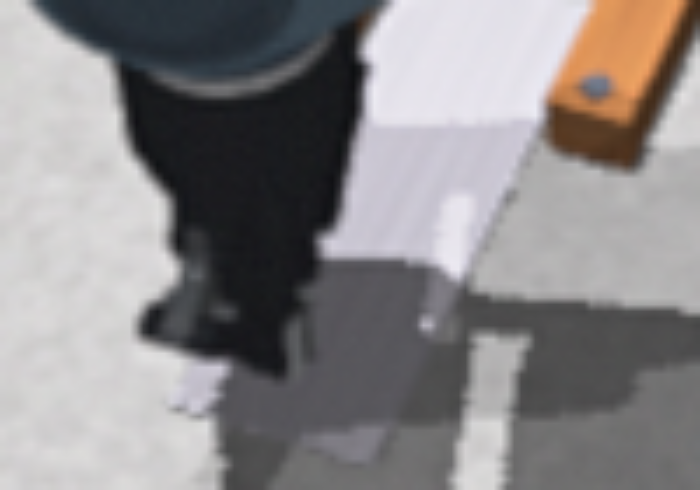

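Request:
jog_arm([
  [0,0,0,0,0.15,0,0],
  [0,0,0,0,0.25,0,0],
  [0,0,0,0,0.25,0,0],
])

```text
t: 4.7
ee_pos: [0.5281, 0.2839, -0.0002]
eef_rot: [[0.046, 0.001, 0.999], [-0.999, 0.001, 0.046], [-0.001, -1.0, 0.001]]
wrist_force: [-0.2, -1.1, 0.3]
gripper_width: 0.0001
```

```bash
python3 -c "
from h import *
st();print(env.read_state()['effort'].round(2),env.read_state()['torque'])"
```

```text
t 4.7 pos [ 5.281e-01  2.839e-01 -2.000e-04] psi -87.37 tilt 0.1 F [-0.2 -1.1  0.3] w 0.0001
[-2.000e-02 -4.245e+01 -2.597e+01  0.000e+00 -3.000e-02 -0.000e+00] [-0.01654564  0.03490593  0.02979657]
```

Request:
jog_arm([
  [0,0,0,0,0.15,0,0],
  [0,0,0,0,0.25,0,0],
  [0,0,0,0,0.25,0,0],
])

```text
t: 4.95
ee_pos: [0.5278, 0.2839, -0.003]
eef_rot: [[0.046, 0.001, 0.999], [-0.999, 0.001, 0.046], [-0.001, -1.0, 0.001]]
wrist_force: [-0.1, 0.4, 0.4]
gripper_width: -0.0
```

Request:
jog_arm([
  [0,0,0,0,0.15,0,0],
  [0,0,0,0,0.25,0,0],
  [0,0,0,0,0.25,0,0],
])

```text
t: 5.2
ee_pos: [0.5276, 0.2838, -0.0059]
eef_rot: [[0.046, 0.0, 0.999], [-0.999, 0.001, 0.046], [-0.001, -1.0, 0.0]]
wrist_force: [0.2, -0.3, 0.5]
gripper_width: -0.0001
```

```bash
python3 -c "
from h import *
st();p=vision.snapshot('side'); cv2.imwrite('pics/s4.png',cv2.resize(p['pixels'][290:360,230:330,::-1],None,fx=7,fy=7))"
```

```text
t 5.2 pos [ 0.5276  0.2838 -0.0059] psi -87.37 tilt 0.04 F [ 0.2 -0.3  0.5] w -0.0001
```

View pics/s4.png

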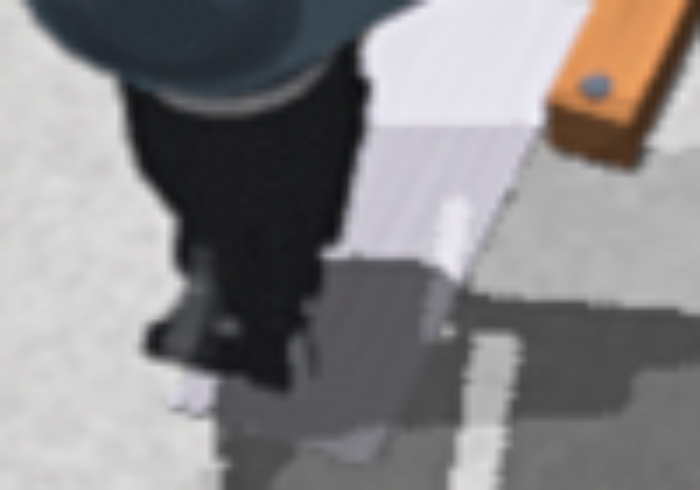

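Request:
jog_arm([
  [0,0,0,0,0.1,0,0],
  [0,0,0,0,0.2,0,0],
  [0,0,0,0,0.2,0,0],
])

```text
t: 5.5
ee_pos: [0.5276, 0.2838, -0.0079]
eef_rot: [[0.046, 0.0, 0.999], [-0.999, 0.001, 0.046], [-0.001, -1.0, 0.0]]
wrist_force: [-1.2, -0.3, 0.1]
gripper_width: -0.0003
```

Request:
jog_arm([
  [0,0,0,0,0.1,0,0],
  [0,0,0,0,0.2,0,0],
  [0,0,0,0,0.2,0,0],
])

```text
t: 5.75
ee_pos: [0.5274, 0.2837, -0.0102]
eef_rot: [[0.046, -0.0, 0.999], [-0.999, 0.001, 0.046], [-0.001, -1.0, -0.0]]
wrist_force: [0.2, 0.3, 0.9]
gripper_width: 0.0001
```

Request:
jog_arm([
  [0,0,0,0,0.1,0,0],
  [0,0,0,0,0.2,0,0],
  [0,0,0,0,0.2,0,0],
])

```text
t: 6.0
ee_pos: [0.5272, 0.2836, -0.0125]
eef_rot: [[0.046, -0.001, 0.999], [-0.999, 0.0, 0.046], [-0.001, -1.0, -0.001]]
wrist_force: [-0.3, -0.1, 0.4]
gripper_width: -0.0001
```

Request:
jog_arm([
  [0,0,0,0,0.1,0,0],
  [0,0,0,0,0.2,0,0],
  [0,0,0,0,0.2,0,0],
])

```text
t: 6.25
ee_pos: [0.527, 0.2836, -0.0148]
eef_rot: [[0.046, -0.001, 0.999], [-0.999, 0.0, 0.046], [-0.0, -1.0, -0.001]]
wrist_force: [0.5, 0.1, 0.2]
gripper_width: 0.0
```

```bash
python3 -c "
from h import *
st();p=vision.snapshot('side'); cv2.imwrite('pics/s5.png',cv2.resize(p['pixels'][290:360,230:330,::-1],None,fx=7,fy=7))"
```

```text
t 6.25 pos [ 0.527   0.2836 -0.0148] psi -87.37 tilt 0.07 F [0.5 0.1 0.2] w 0.0
```

View pics/s5.png

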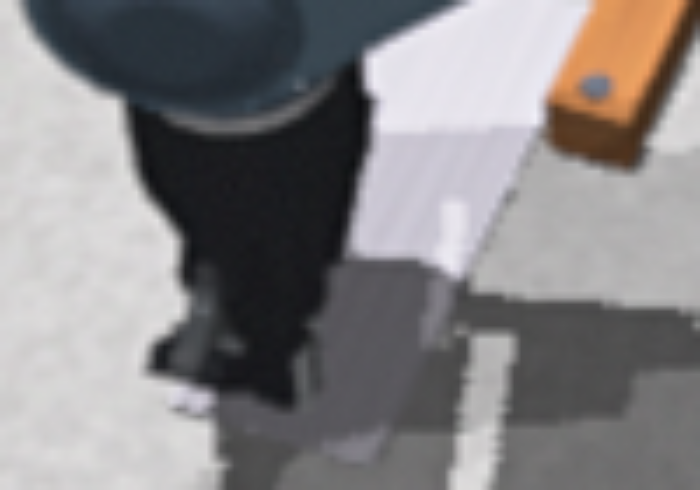

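```bash
python3 -c "
from h import *
p=vision.snapshot('side'); cv2.imwrite('pics/s6.png',cv2.resize(p['pixels'][180:370,200:420,::-1],None,fx=3.6,fy=3.1*3.6/3.6,interpolation=cv2.INTER_CUBIC))
t=vision.snapshot('top'); cv2.imwrite('pics/t6.png',cv2.resize(t['pixels'][150:290,110:310,::-1],None,fx=4,fy=4,interpolation=cv2.INTER_CUBIC))
for z in (0,.01,.02,.05): print(z,proj(t,[.527,.2836,z]),proj(p,[.527,.2836,z]))
st();s=env.read_state();print(s['qpos'])
"
```

```text
0 [183.0266051  226.03119781] [271.76088079 347.3945692 ]
0.01 [182.12784977 225.62389216] [271.39360353 344.93630421]
0.02 [181.21678699 225.21100891] [271.02180598 342.44778396]
0.05 [178.40717287 223.93772389] [269.87844141 334.79500106]
t 6.4 pos [ 0.5272  0.2837 -0.0145] psi -87.37 tilt 0.05 F [-0.5 -0.1  0.1] w -0.0001
[3.04136069e-01 4.23684441e-01 1.79017828e+00 8.72891491e-04
 9.28295823e-01 1.82844108e+00]
```

View pics/s6.png

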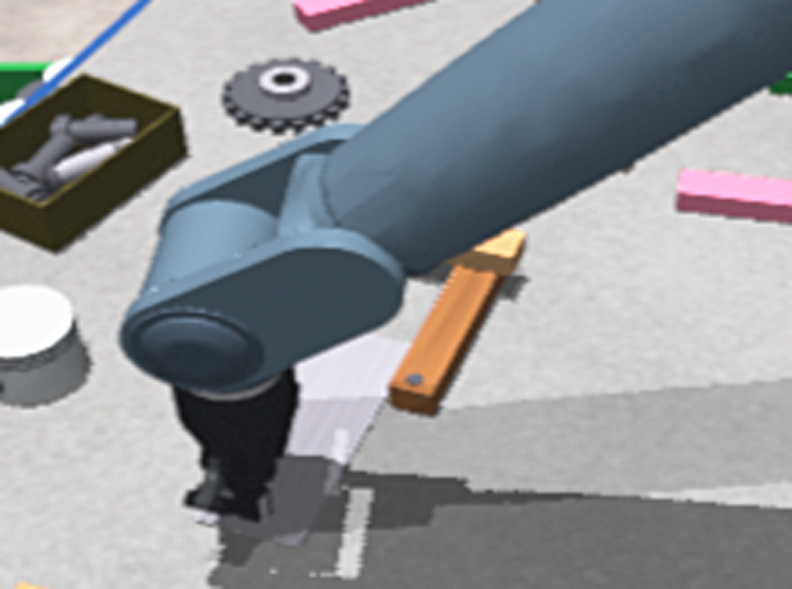

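View pics/t6.png

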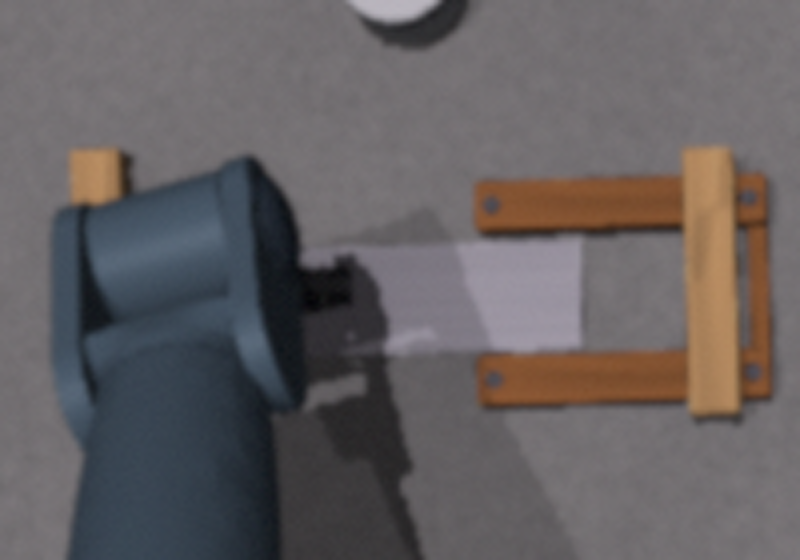

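```bash
python3 -c "
from h import *
p=vision.snapshot('side'); im=cv2.imread('pics/side0.png')
for z in (.18,.197,.208,.23,.25): print(z,proj(p,[.1919,-.6204,z]))
for dx,dy in((.043,-.0),( .0,.04)): print(proj(p,[.1919+.2953*.043*1,-.6204-.955*.043,.184]),proj(p,[.1919-.2953*.043*1,-.6204+.955*.043,.184]));break
cv2.imwrite('pics/s0c.png',cv2.resize(im[40:140,440:560],None,fx=6,fy=6,interpolation=cv2.INTER_CUBIC))
"
```

```text
0.18 [482.9833301  132.85517944]
0.197 [484.12541442 128.19783259]
0.208 [484.87365088 125.14657212]
0.23 [486.39239671 118.95322371]
0.25 [487.79946665 113.21528239]
[481.05232284 125.56167646] [485.54529517 138.24219496]
```

View pics/s0c.png

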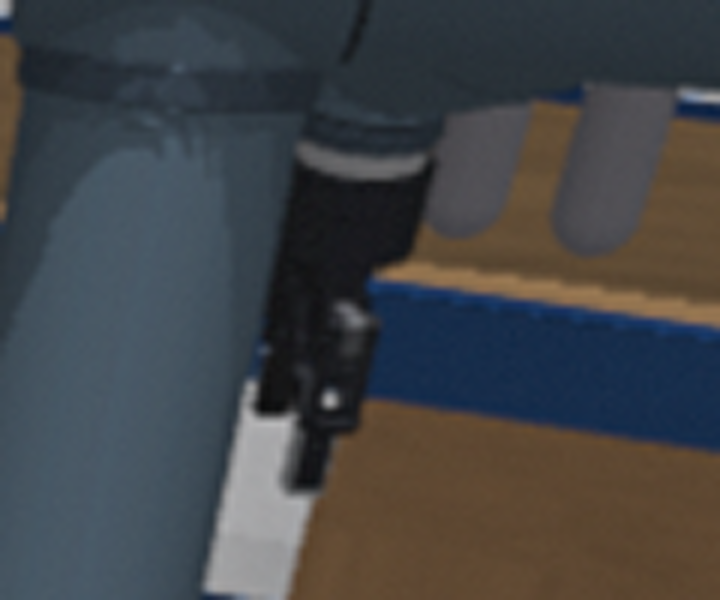

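The start picture gives the same result: the fingertips stood about 30 mm higher than the reported TCP implies. So reported z is biased, and I'll find contact by force.

Request:
jog_arm([
  [0,0,0,0,0.1,0,0],
  [0,0,0,0,0.2,0,0],
  [0,0,0,0,0.2,0,0],
])

```text
t: 6.7
ee_pos: [0.527, 0.2836, -0.0167]
eef_rot: [[0.046, -0.001, 0.999], [-0.999, 0.0, 0.046], [-0.0, -1.0, -0.001]]
wrist_force: [0.2, 1.2, 0.8]
gripper_width: 0.0001
```

Request:
jog_arm([
  [0,0,0,0,0.1,0,0],
  [0,0,0,0,0.2,0,0],
  [0,0,0,0,0.2,0,0],
])

```text
t: 6.95
ee_pos: [0.527, 0.2836, -0.0188]
eef_rot: [[0.046, -0.001, 0.999], [-0.999, 0.0, 0.046], [-0.0, -1.0, -0.001]]
wrist_force: [0.1, -1.2, -0.8]
gripper_width: -0.0001
```

Request:
jog_arm([
  [0,0,0,0,0.1,0,0],
  [0,0,0,0,0.2,0,0],
  [0,0,0,0,0.2,0,0],
])

```text
t: 7.2
ee_pos: [0.5272, 0.284, -0.019]
eef_rot: [[0.046, -0.002, 0.999], [-0.999, 0.0, 0.046], [-0.0, -1.0, -0.002]]
wrist_force: [-6.5, -1.4, 14.3]
gripper_width: -0.0003
```

Request:
jog_arm([
  [0,0,0,0.5,0.2,0,0],
  [0,0,0,1.5,0.2,0,0],
  [0,0,0,2.5,0.2,0,0],
  [0,0,0,3.5,0.2,0,0],
  [0,0,0,4.5,0.2,0,0],
  [0,0,0,5.5,0.2,0,0],
  [0,0,0,6.5,0.2,0,0],
  [0,0,0,7.5,0.2,0,0],
  [0,0,0,8.0,0.2,0,0],
  [0,0,0,8.0,0.2,0,0],
])

```text
t: 8.03
ee_pos: [0.531, 0.2035, -0.019]
eef_rot: [[0.045, -0.003, 0.999], [-0.999, 0.0, 0.045], [-0.0, -1.0, -0.003]]
wrist_force: [-7.6, -1.7, 16.4]
gripper_width: 0.0002
```

```bash
cat >> h.py <<'E'
def sheet(t):
    hsv=cv2.cvtColor(t["pixels"][...,::-1].copy(),cv2.COLOR_BGR2HSV)
    s=cv2.inRange(hsv,(110,8,70),(160,60,220)); s[:205]=0;s[242:]=0; s[:,:130]=0; s[:,300:]=0
    return s
E
python3 -c "
from h import *
st();t=vision.snapshot('top'); cv2.imwrite('pics/t7.png',cv2.resize(t['pixels'][150:290,110:310,::-1],None,fx=4,fy=4,interpolation=cv2.INTER_CUBIC))
"
```

```text
t 8.03 pos [ 0.531   0.2035 -0.019 ] psi -87.4 tilt 0.2 F [-7.6 -1.7 16.4] w 0.0002
```

View pics/t7.png

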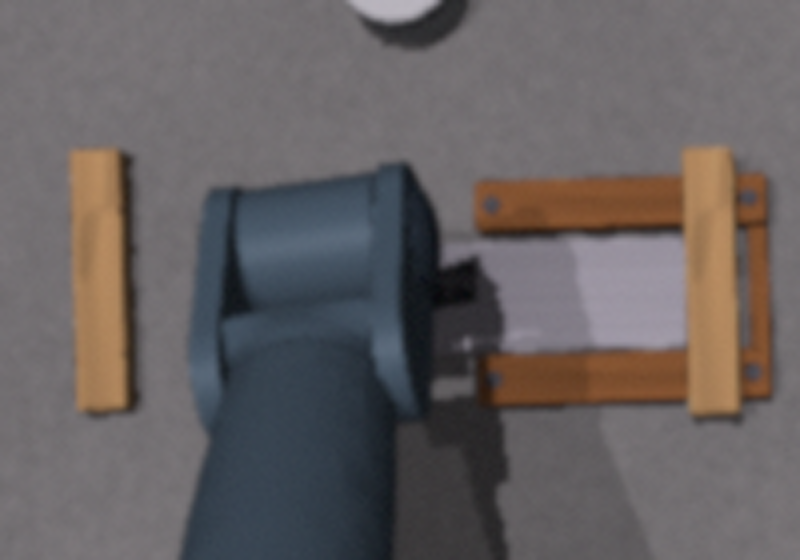

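Request:
jog_arm([
  [0,0,0,0.5,0.2,0,0],
  [0,0,0,1.2,0.2,0,0],
  [0,0,0,2.0,0.2,0,0],
  [0,0,0,2.8,0.2,0,0],
  [0,0,0,3.4,0.2,0,0],
  [0,0,0,3.8,0.2,0,0],
  [0,0,0,4.1,0.2,0,0],
  [0,0,0,4.2,0.2,0,0],
  [0,0,0,4.2,0.2,0,0],
])

```text
t: 8.83
ee_pos: [0.5346, 0.163, -0.0189]
eef_rot: [[0.045, -0.0, 0.999], [-0.999, 0.003, 0.045], [-0.003, -1.0, -0.0]]
wrist_force: [-2.3, 5.9, 10.5]
gripper_width: 0.0
```

Request:
jog_arm([
  [0,0,0,0.3,0.2,0,0],
  [0,0,0,0.5,0.2,0,0],
  [0,0,0,0.5,0.2,0,0],
])

```text
t: 9.08
ee_pos: [0.5365, 0.1594, -0.0189]
eef_rot: [[0.044, 0.003, 0.999], [-0.999, 0.005, 0.044], [-0.005, -1.0, 0.003]]
wrist_force: [-2.4, 5.6, 9.4]
gripper_width: -0.0
```

Request:
jog_arm([
  [0,0,0,0,-1.0,0,0],
  [0,0,0,0,-4,0,0.3],
  [0,0,0,-2,-8,0,0.7],
  [0,0,0,-6,-11,0,0.8],
  [0,0,0,-10,-12,0,0.8],
  [0,0,0,-14,-12,0,0.8],
  [0,0,0,-18,-12,0,0.8],
  [0,0,0,-18,-12,0,0.8],
])

```text
t: 9.75
ee_pos: [0.5278, 0.344, 0.1038]
eef_rot: [[0.049, 0.006, 0.999], [-0.999, 0.008, 0.049], [-0.008, -1.0, 0.006]]
wrist_force: [-0.6, 0.7, 0.5]
gripper_width: 0.0683
```

```bash
python3 -c "
from h import *
st();t=vision.snapshot('top'); cv2.imwrite('pics/t8.png',cv2.resize(t['pixels'][150:290,110:310,::-1],None,fx=4,fy=4,interpolation=cv2.INTER_CUBIC))
p=vision.snapshot('side'); cv2.imwrite('pics/s8.png',cv2.resize(p['pixels'][200:420,170:420,::-1],None,fx=3,fy=2.7,interpolation=cv2.INTER_CUBIC))
print('expected outer edge px',proj(t,[*crib(-.038,.13),.0035]),proj(t,[*crib(.038,.13),.0035]),proj(p,[*crib(-.038,.13),.0035]),proj(p,[*crib(.038,.13),.0035]))
s=env.read_state(); x,y,z=s['ee_pos']
for zz in(z,z+.033-.011): print(proj(p,[x,y,zz]))
"
```

```text
t 9.75 pos [0.5278 0.344  0.1038] psi -87.2 tilt 0.56 F [-0.6  0.7  0.5] w 0.0683
expected outer edge px [220.02286162 238.25996948] [219.76771797 211.04925502] [302.05247721 318.27308532] [274.7043715  310.53590163]
[255.30068327 340.0735912 ]
[254.14910111 333.91383876]
```

View pics/t8.png

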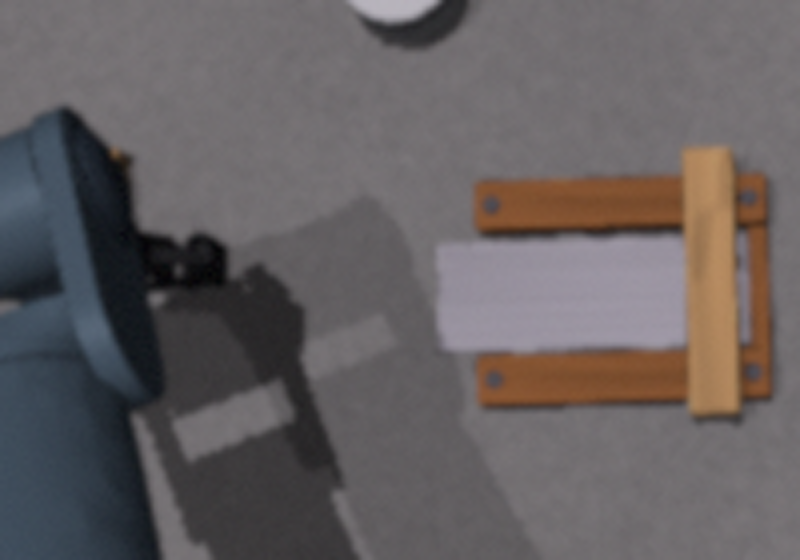

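View pics/s8.png

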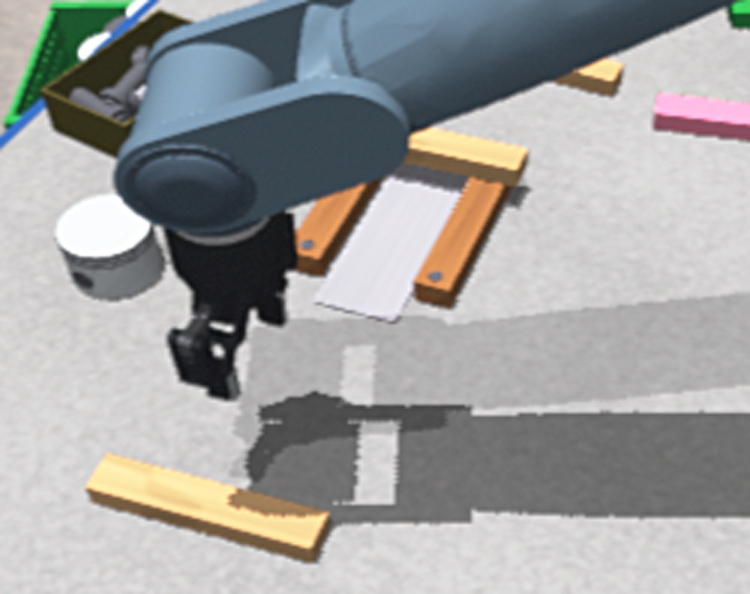

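Sheet is home: its outer edge is at top px 219.3 against an expected 220, and its inner edge touches the stop. The fingertips' midpoint in the side view, px (254.7,332.8), matches the reported xy with a z bias of +0.033. Next is slat A.

```bash
python3 -c "
from h import *
goal(.5403,.4115,.04,-85.4)"
```

```text
turn [-0.21 -1.89 -0.28] shift [-7.04  6.27  1.57] | rows>= 2.3
```

Request:
jog_arm([
  [-0.2,-1.9,-0.3,-3.5,1,0.8,0.8],
  [-0.2,-1.9,-0.3,-7,3,1.6,0.8],
  [-0.2,-1.9,-0.3,-7,6.3,1.6,0.8],
  [-0.2,-1.9,-0.3,-7,6.3,1.6,0.8],
  [-0.2,-1.9,-0.3,-7,6.3,1.6,0.8],
])

```text
t: 10.27
ee_pos: [0.5391, 0.4087, 0.0371]
eef_rot: [[0.079, -0.005, 0.997], [-0.997, -0.004, 0.079], [0.003, -1.0, -0.005]]
wrist_force: [-0.1, -0.2, 0.6]
gripper_width: 0.0683
```

```bash
python3 -c "
from h import *
st();goal(.5403,.4115,-.019,-85.4)
p=vision.snapshot('side'); cv2.imwrite('pics/s9.png',cv2.resize(p['pixels'][300:440,170:340,::-1],None,fx=4,fy=4,interpolation=cv2.INTER_CUBIC))
"
```

```text
t 10.27 pos [0.5391 0.4087 0.0371] psi -85.46 tilt 0.36 F [-0.1 -0.2  0.6] w 0.0683
turn [ 0.31 -0.06  0.19] shift [-0.29  5.61  0.18] | rows>= 1.3
```

View pics/s9.png

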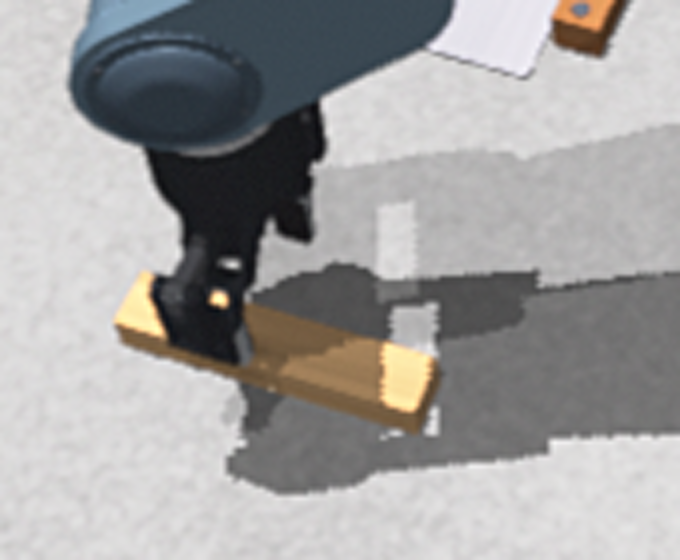

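The open jaws straddle the slat and will come down near its middle. I'll descend and grip.

Request:
jog_arm([
  [0.3,0,0.2,-0.3,2,0.2,0.8],
  [0.3,0,0.2,-0.3,4,0.2,0.8],
  [0.3,0,0.2,-0.3,5.3,0.2,0.8],
  [0.3,0,0.2,-0.3,5.6,0.2,0.8],
  [0.3,0,0.2,-0.3,5.6,0.2,0.8],
], grip_force=40)

```text
t: 10.73
ee_pos: [0.5424, 0.4115, -0.0165]
eef_rot: [[0.078, 0.003, 0.997], [-0.997, 0.002, 0.078], [-0.002, -1.0, 0.003]]
wrist_force: [0.3, -0.2, -0.3]
gripper_width: 0.0684
```

Request:
jog_arm([
  [0,0,0,0,0,0,0.3],
  [0,0,0,0,0,0,0.1],
  [0,0,0,0,0,0,0.1],
  [0,0,0,0,0,0,0.1],
  [0,0,0,0,0,0,0.1],
], grip_force=40)

```text
t: 11.15
ee_pos: [0.5436, 0.4122, -0.0146]
eef_rot: [[0.078, 0.006, 0.997], [-0.997, 0.003, 0.078], [-0.003, -1.0, 0.006]]
wrist_force: [-0.5, -1.1, 6.7]
gripper_width: 0.0331
```

Request:
jog_arm([
  [0,0,0,0,-1,0,0.1],
  [0,0,0,0,-4,0,0.1],
  [0,0,0,0,-7,0,0.1],
  [0,0,0,0,-9,0,0.1],
  [0,0,0,0,-9,0,0.1],
])

```text
t: 11.57
ee_pos: [0.5462, 0.4137, 0.0818]
eef_rot: [[0.078, 0.014, 0.997], [-0.997, 0.008, 0.078], [-0.006, -1.0, 0.015]]
wrist_force: [1.1, 0.7, -0.1]
gripper_width: 0.0331
```

```bash
python3 -c "
from h import *
st();goal(*crib(0,.06),.06,-87.4)
p=vision.snapshot('side'); cv2.imwrite('pics/s10.png',cv2.resize(p['pixels'][270:430,150:350,::-1],None,fx=4,fy=3.6,interpolation=cv2.INTER_CUBIC))
t=vision.snapshot('top'); m,_=wood(t,60)
z=env.read_state()['ee_pos'][2]+.033+.026-.0145;print(z);m[300:]=0;[print(*r) for r in rects(t,m,z,100)]
"
```

```text
t 11.57 pos [0.5462 0.4137 0.0818] psi -85.52 tilt 0.93 F [ 1.1  0.7 -0.1] w 0.0331
turn [-0.85  1.88 -0.39] shift [30.12  1.93 -3.46] | rows>= 7.3
0.12057060131548496
[124. 241.] [476.5 403.8  48.6  30.4   3.1]
[399. 239.] [ 491.7 -297.8   82.6   31.6    9.6]
[447. 237.] [ 499.3 -421.7  167.1   32.6   -9.5]
[362. 234.] [ 502.3 -204.1  165.9   31.2   -2.1]
[288. 222.] [535.7  -8.6 165.2 126.3 -18.3]
[122. 191.] [598.5 416.9  62.6  38.3   3.1]
[634. 201.] [ 602.6 -899.9  508.3   36.9   -2.5]
[79. 22.] [1049.9  551.9  262.7  127.6  -88.8]
```

View pics/s10.png

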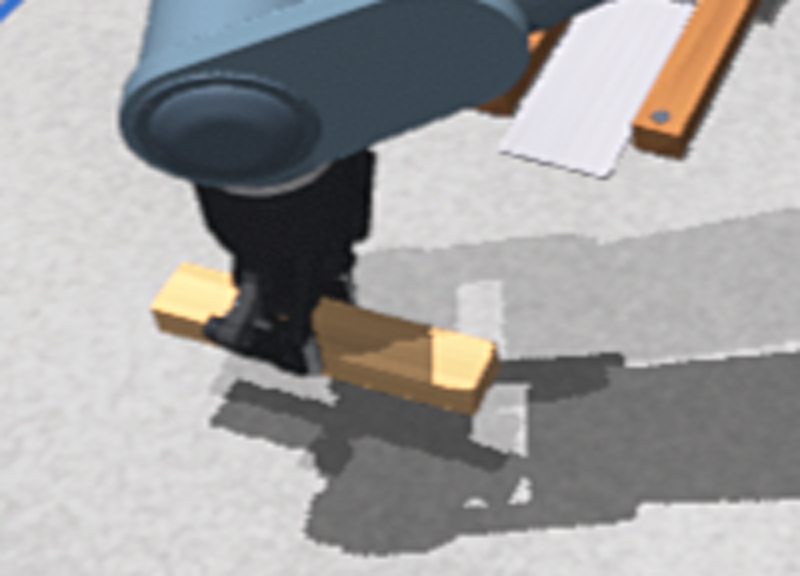

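Slat A is held level, with both ends visible, and its centre sits about 4 mm towards −x from the tool. I'll carry it to layer 2 at y=+60.

```bash
python3 -c "
from h import *
goal(*crib(.004,.06),.06,-87.4)"
```

```text
turn [-0.4   1.87 -0.18] shift [29.98  1.5  -2.72] | rows>= 7.2
```

Request:
jog_arm([
  [-0.4,1.9,-0.2,3,0,-0.3,0.1],
  [-0.4,1.9,-0.2,6.5,0,-0.6,0.1],
  [-0.4,1.9,-0.2,10,0,-0.9,0.1],
  [-0.4,1.9,-0.2,13.5,0,-1.3,0.1],
  [-0.4,1.9,-0.2,17,0,-1.6,0.1],
  [-0.4,1.9,-0.2,20.5,0,-1.9,0.1],
  [-0.4,1.9,-0.2,24,0.5,-2.2,0.1],
  [-0.4,1.9,-0.2,27.5,1,-2.5,0.1],
  [-0.4,1.9,-0.2,30,1.5,-2.7,0.1],
  [-0.4,1.9,-0.2,30,1.5,-2.7,0.1],
])

```text
t: 12.5
ee_pos: [0.5371, 0.107, 0.0565]
eef_rot: [[0.04, -0.007, 0.999], [-0.999, -0.001, 0.04], [0.001, -1.0, -0.007]]
wrist_force: [-0.6, -0.5, -1.6]
gripper_width: 0.0331
```

```bash
python3 -c "
from h import *
st();goal(*crib(.004,.06),.022,-87.4)"
```

```text
t 12.5 pos [0.5371 0.107  0.0565] psi -87.69 tilt 0.39 F [-0.6 -0.5 -1.6] w 0.0331
turn [ 0.39 -0.29  0.06] shift [-0.4   3.45  0.29] | rows>= 0.8
```

Request:
jog_arm([
  [0.4,-0.3,0,-0.4,1,0.3,0.1],
  [0.4,-0.3,0,-0.4,2.5,0.3,0.1],
  [0.4,-0.3,0,-0.4,3.4,0.3,0.1],
  [0.4,-0.3,0,-0.4,3.4,0.3,0.1],
  [0.4,-0.3,0,-0.4,3.4,0.3,0.1],
])

```text
t: 12.92
ee_pos: [0.5384, 0.1115, 0.0211]
eef_rot: [[0.046, -0.003, 0.999], [-0.999, -0.001, 0.046], [0.001, -1.0, -0.003]]
wrist_force: [-0.8, 0.6, -0.6]
gripper_width: 0.0332
```

```bash
python3 -c "
from h import *
st();goal(*crib(.004,.06),.0155,-87.4)
p=vision.snapshot('side'); cv2.imwrite('pics/s11.png',cv2.resize(p['pixels'][210:350,220:390,::-1],None,fx=4.5,fy=4.2,interpolation=cv2.INTER_CUBIC))
t=vision.snapshot('top'); cv2.imwrite('pics/t11.png',cv2.resize(t['pixels'][150:290,150:350,::-1],None,fx=4,fy=4,interpolation=cv2.INTER_CUBIC))
"
```

```text
t 12.92 pos [0.5384 0.1115 0.0211] psi -87.36 tilt 0.18 F [-0.8  0.6 -0.6] w 0.0332
turn [0.17 0.04 0.05] shift [0.04 0.56 0.12] | rows>= 0.1
```

View pics/s11.png

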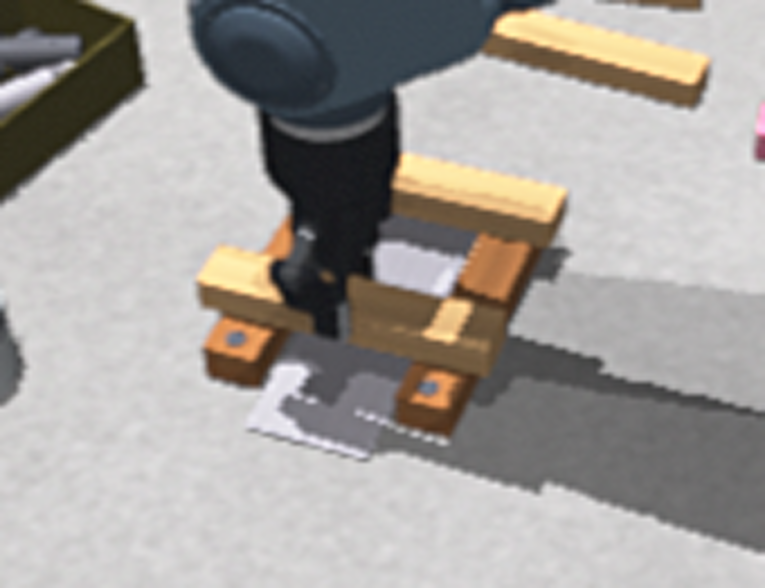

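View pics/t11.png

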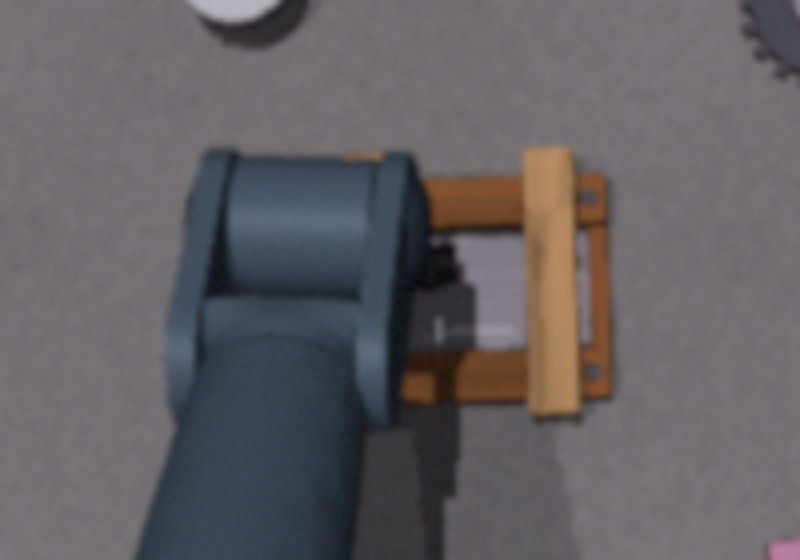

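The slat is just above both bearers, parallel to the laid one, and its far end lines up in the top view at crop row 152. I'll lower it gently.

Request:
jog_arm([
  [0.2,0,0,0,0.2,0.1,0.1],
  [0.2,0,0,0,0.4,0.1,0.1],
  [0.2,0,0,0,0.55,0.1,0.1],
  [0.2,0,0,0,0.55,0.1,0.1],
])

```text
t: 13.35
ee_pos: [0.5408, 0.1115, 0.0171]
eef_rot: [[0.046, 0.004, 0.999], [-0.999, -0.001, 0.046], [0.001, -1.0, 0.004]]
wrist_force: [0.4, 0.1, -1.0]
gripper_width: 0.0328
```

Request:
jog_arm([
  [-0.1,0,0,0,0.1,-0.1,0.1],
  [-0.1,0,0,0,0.2,-0.1,0.1],
  [-0.1,0,0,0,0.3,-0.1,0.1],
])

```text
t: 13.6
ee_pos: [0.5397, 0.1114, 0.0153]
eef_rot: [[0.046, 0.001, 0.999], [-0.999, -0.001, 0.046], [0.001, -1.0, 0.001]]
wrist_force: [-9.4, -0.7, 16.8]
gripper_width: 0.033
```

Request:
jog_arm([
  [0,0,0,0,-0.05,0,0.5],
  [0,0,0,0,-0.1,0,0.6],
  [0,0,0,0,-0.1,0,0.7],
  [0,0,0,0,-0.1,0,0.7],
])

```text
t: 13.93
ee_pos: [0.5399, 0.1114, 0.0164]
eef_rot: [[0.046, 0.001, 0.999], [-0.999, -0.001, 0.046], [0.001, -1.0, 0.001]]
wrist_force: [0.8, -0.4, 0.1]
gripper_width: 0.0597
```

Request:
jog_arm([
  [0,0,0,0,-2,0,0.7],
  [0,0,0,0,-5,0,0.7],
  [0,0,0,0,-9,0,0.7],
  [0,0,0,4,-10,-1,0.7],
  [0,0,0,8,-10,-2,0.7],
  [0,0,0,12,-10,-3,0.7],
  [0,0,0,16,-10,-4,0.7],
  [0,0,0,20,-10,-4.5,0.7],
  [0,0,0,24,-10,-4.5,0.7],
  [0,0,0,28,-10,-4.5,0.7],
])

```text
t: 14.77
ee_pos: [0.5071, -0.1721, 0.1167]
eef_rot: [[0.046, 0.001, 0.999], [-0.999, -0.001, 0.046], [0.001, -1.0, 0.001]]
wrist_force: [0.9, 0.0, -0.1]
gripper_width: 0.0596
```

```bash
python3 -c "
from h import *
st();
p=vision.snapshot('side'); cv2.imwrite('pics/s12.png',cv2.resize(p['pixels'][180:350,220:420,::-1],None,fx=4,fy=3.5,interpolation=cv2.INTER_CUBIC))
t=vision.snapshot('top'); cv2.imwrite('pics/t12.png',cv2.resize(t['pixels'][150:290,180:380,::-1],None,fx=4,fy=4,interpolation=cv2.INTER_CUBIC))
m,_=wood(t);m[300:]=0
for r in rects(t,m,.056,100): print(*r, tocrib(r[1][:2]/1000).round(4))
m,_=wood(t);m[300:]=0
for r in rects(t,m,.026,100): print(*r)
goal(.5123,-.213,.05,-92.3)
"
```

```text
t 14.77 pos [ 0.5071 -0.1721  0.1167] psi -87.37 tilt 0.11 F [ 0.9  0.  -0.1] w 0.0596
[400. 237.] [ 498.9 -309.5   84.4   30.4    9.6] [-0.0557 -0.3583]
[448. 236.] [ 506.1 -439.8  173.7   30.2   -9.4] [-0.0544 -0.4888]
[242. 221.] [536.5 112.  176.2  31.5   3.2] [0.001 0.061]
[287. 220.] [544.1  -8.1 176.3  31.5   2.8] [ 0.0031 -0.0593]
[400. 237.] [ 501.6 -314.2   86.2   31.1    9.6]
[448. 236.] [ 509.  -447.3  177.4   30.9   -9.4]
[242. 221.] [540.1 116.2 180.   32.1   3.2]
[287. 220.] [547.9  -6.5 180.   32.2   2.8]
turn [-0.15  4.59  0.18] shift [3.74 6.74 0.26] | rows>= 1.9
```

View pics/s12.png

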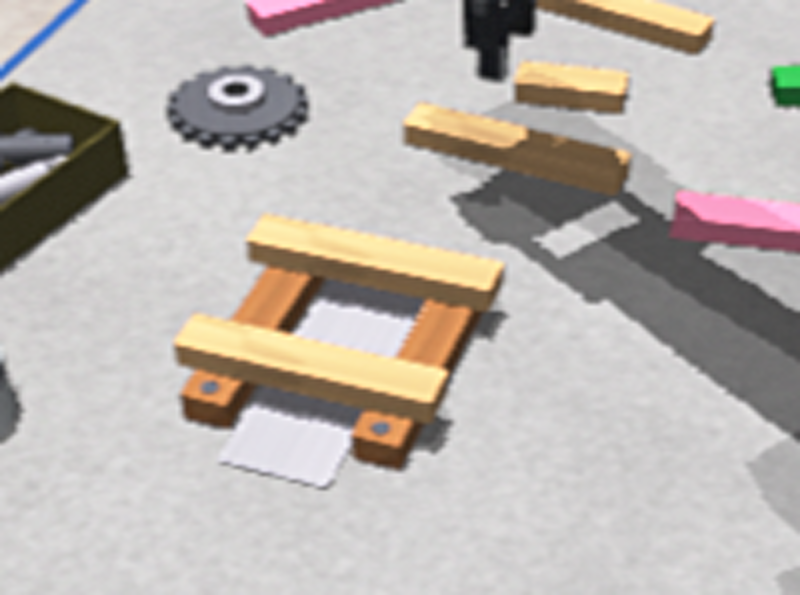

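View pics/t12.png

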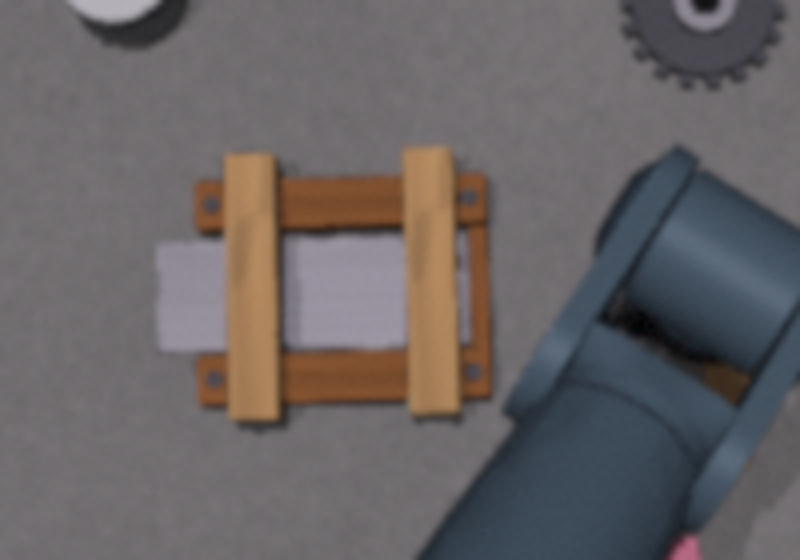

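Layer 2 is complete: the placed slat is at crib (1,61) mm, 0.6° off square, and the laid slat has not moved. The sheet is still home. Next is slat B at top px (363,234).

Request:
jog_arm([
  [0,4.6,0.1,2,1,0.1,0.7],
  [0,4.6,0.1,3.7,3,0.3,0.7],
  [0,4.6,0.1,3.7,6.7,0.3,0.7],
  [0,4.6,0.1,3.7,6.7,0.3,0.7],
  [0,4.6,0.1,3.7,6.7,0.3,0.7],
])

```text
t: 15.28
ee_pos: [0.511, -0.211, 0.0483]
eef_rot: [[-0.04, -0.002, 0.999], [-0.999, 0.002, -0.04], [-0.002, -1.0, -0.002]]
wrist_force: [0.7, -0.0, 0.5]
gripper_width: 0.06
```

```bash
python3 -c "
from h import *
st(); goal(.5123,-.213,-.013,-92.3)
p=vision.snapshot('side'); cv2.imwrite('pics/s13.png',cv2.resize(p['pixels'][150:270,290:430,::-1],None,fx=5,fy=4.5,interpolation=cv2.INTER_CUBIC))"
```

```text
t 15.28 pos [ 0.511  -0.211   0.0483] psi -92.3 tilt 0.15 F [ 0.7 -0.   0.5] w 0.06
turn [ 0.11  0.   -0.1 ] shift [0.21 6.13 0.15] | rows>= 1.5
```

View pics/s13.png

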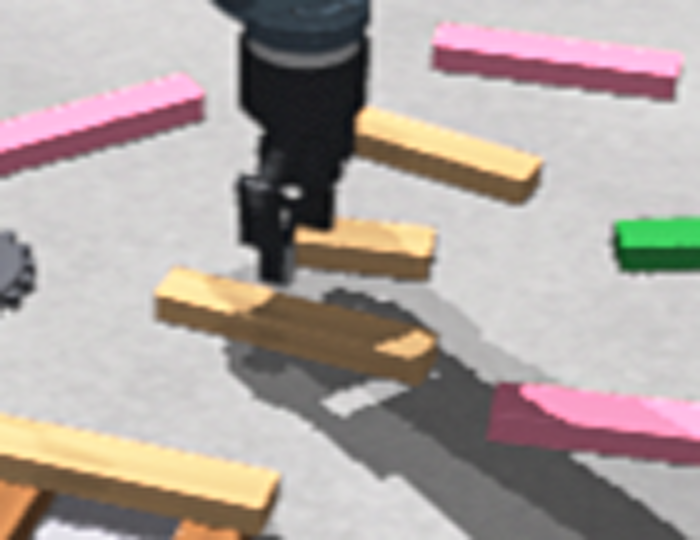

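The fingers hover above the pale slat. The offcut, at crop (365,245), is clear behind it.

Request:
jog_arm([
  [0,0,0,0.2,2,0.1,0.7],
  [0,0,0,0.2,4,0.1,0.7],
  [0,0,0,0.2,5.5,0.1,0.7],
  [0,0,0,0.2,6.1,0.1,0.7],
  [0,0,0,0.2,6.1,0.1,0.7],
  [0,0,0,0.2,6.1,0.1,0.7],
])

```text
t: 15.83
ee_pos: [0.5148, -0.2142, -0.0089]
eef_rot: [[-0.039, 0.004, 0.999], [-0.999, -0.002, -0.039], [0.002, -1.0, 0.004]]
wrist_force: [0.5, 0.7, -0.6]
gripper_width: 0.0598
```

Request:
jog_arm([
  [0,0,0,0,0,0,0.3],
  [0,0,0,0,0,0,0.1],
  [0,0,0,0,0,0,0.1],
  [0,0,0,0,0,0,0.1],
  [0,0,0,0,0,0,0.1],
])

```text
t: 16.25
ee_pos: [0.5163, -0.2151, -0.0068]
eef_rot: [[-0.039, 0.007, 0.999], [-0.999, -0.004, -0.039], [0.004, -1.0, 0.007]]
wrist_force: [-0.3, 0.3, 6.2]
gripper_width: 0.0326
```

Request:
jog_arm([
  [0,0,0,0,-1,0,0.1],
  [0,0,0,0,-4,0,0.1],
  [0,0,0,0,-7,0,0.1],
  [0,0,0,0,-11,0,0.1],
  [0,0,0,0,-12,0,0.1],
  [0,0,0,0,-12,0,0.1],
])

```text
t: 16.75
ee_pos: [0.5182, -0.2164, 0.1184]
eef_rot: [[-0.039, 0.015, 0.999], [-0.999, -0.009, -0.039], [0.009, -1.0, 0.015]]
wrist_force: [0.3, 0.9, -0.7]
gripper_width: 0.0331
```

```bash
python3 -c "
from h import *
st(); goal(*crib(-.06,0),.105,2.6);goal(*crib(-.06,0),.105,-177.4);print(env.read_state()['qpos'])
p=vision.snapshot('side'); cv2.imwrite('pics/s14.png',cv2.resize(p['pixels'][120:270,290:450,::-1],None,fx=5,fy=4,interpolation=cv2.INTER_CUBIC))"
```

```text
t 16.75 pos [ 0.5182 -0.2164  0.1184] psi -92.23 tilt 1.0 F [ 0.3  0.9 -0.7] w 0.0331
turn [ -0.25 -94.82   1.1 ] shift [-26.3    1.04  -5.02] | rows>= 13.2
turn [-1.07 85.17 -0.24] shift [-26.3    1.04  -5.02] | rows>= 11.9
[-5.97781286e-01  1.29792534e-01  1.86588594e+00  7.46041077e-04
  1.12847155e+00  1.01154862e+00]
```

View pics/s14.png

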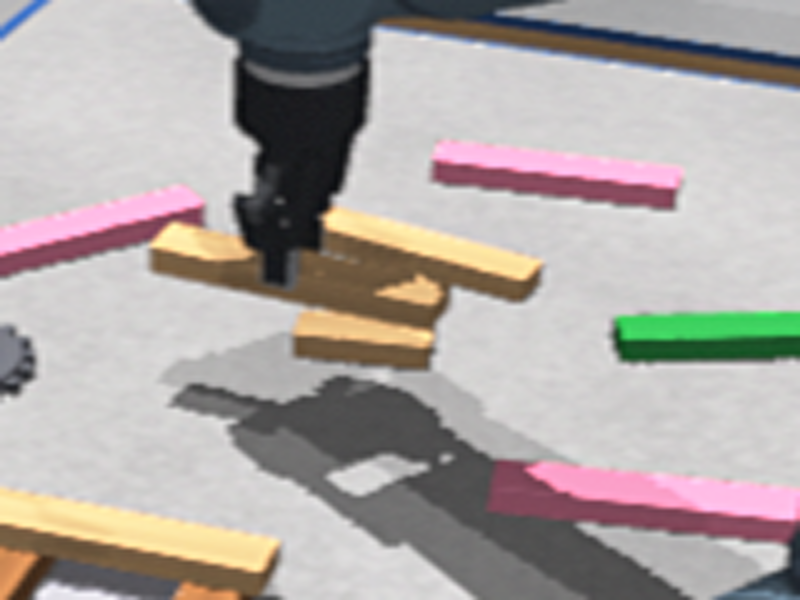

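Slat B is held level and is clear of the offcut. Goal: crib (+60, 0), turned −95° (last joint ends near 0, well inside its range).

```bash
python3 -c "
from h import *
st(); goal(*crib(.06,.004),.1184,2.6)"
```

```text
t 16.8 pos [ 0.5165 -0.2153  0.1153] psi -92.24 tilt 0.7 F [-0.5  0.3 -2.4] w 0.0327
turn [ -0.18 -94.83   0.76] shift [-27.6   -0.4    7.09] | rows>= 13.2
```

Request:
jog_arm([
  [0,-7,0,-2,-0.1,0.5,0.1],
  [0,-14,0.1,-4,-0.1,1,0.1],
  [0,-21,0.2,-6,-0.2,1.5,0.1],
  [0,-28,0.2,-8,-0.2,2,0.1],
  [0,-35,0.3,-10,-0.3,2.5,0.1],
  [-0.1,-42,0.3,-12,-0.3,3,0.1],
  [-0.1,-49,0.4,-14,-0.4,3.5,0.1],
  [-0.1,-56,0.5,-16,-0.4,4,0.1],
  [-0.1,-63,0.5,-18,-0.4,4.6,0.1],
  [-0.1,-70,0.6,-20,-0.4,5.2,0.1],
])

```text
t: 17.63
ee_pos: [0.5745, -0.016, 0.1158]
eef_rot: [[0.928, -0.001, 0.373], [-0.373, 0.002, 0.928], [-0.002, -1.0, 0.002]]
wrist_force: [-0.2, 0.9, -1.4]
gripper_width: 0.0324
```

```bash
python3 -c "
from h import *
st(); goal(*crib(.06,.004),.1,2.6)"
```

```text
t 17.63 pos [ 0.5745 -0.016   0.1158] psi -21.89 tilt 0.15 F [-0.2  0.9 -1.4] w 0.0324
turn [ -0.11 -24.49  -0.1 ] shift [-0.55  1.59  7.72] | rows>= 3.4
```

Request:
jog_arm([
  [0,-7,0,-0.1,0,2,0.1],
  [0,-14,0,-0.3,0,4,0.1],
  [0,-21,0,-0.5,0.5,6.5,0.1],
  [-0.1,-24.5,-0.1,-0.55,1,7.7,0.1],
  [-0.1,-24.5,-0.1,-0.55,1.6,7.7,0.1],
  [-0.1,-24.5,-0.1,-0.55,1.6,7.7,0.1],
  [-0.1,-24.5,-0.1,-0.55,1.6,7.7,0.1],
])

```text
t: 18.22
ee_pos: [0.5964, 0.057, 0.0978]
eef_rot: [[0.999, -0.004, -0.044], [0.044, 0.0, 0.999], [-0.004, -1.0, 0.0]]
wrist_force: [0.3, 0.2, -1.4]
gripper_width: 0.0329
```

```bash
python3 -c "
from h import *
st(); goal(*crib(.06,.004),.055,2.6)
p=vision.snapshot('side'); cv2.imwrite('pics/s15.png',cv2.resize(p['pixels'][170:340,220:420,::-1],None,fx=4,fy=3.5,interpolation=cv2.INTER_CUBIC))
t=vision.snapshot('top'); cv2.imwrite('pics/t15.png',cv2.resize(t['pixels'][150:290,180:380,::-1],None,fx=4,fy=4,interpolation=cv2.INTER_CUBIC))"
```

```text
t 18.22 pos [0.5964 0.057  0.0978] psi 2.52 tilt 0.23 F [ 0.3  0.2 -1.4] w 0.0329
turn [-0.03 -0.08 -0.23] shift [0.18 4.28 0.06] | rows>= 1.0
```

View pics/s15.png

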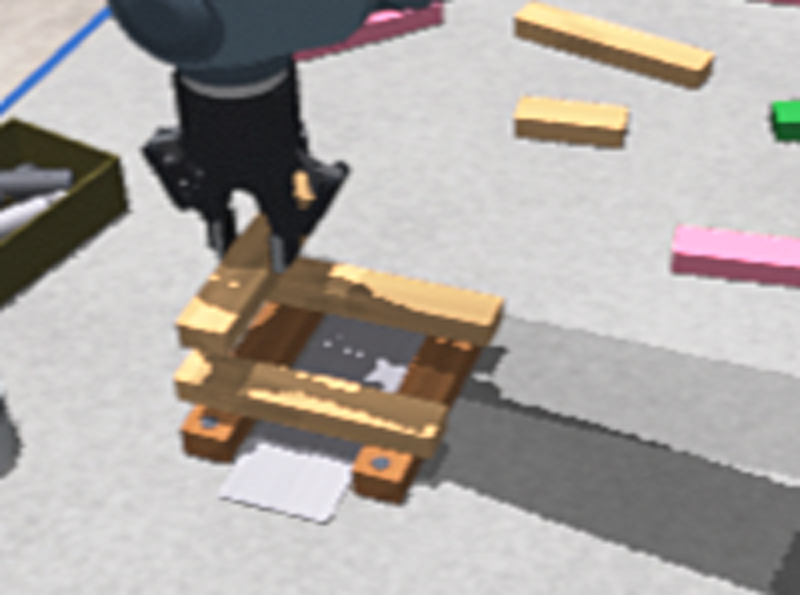

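View pics/t15.png

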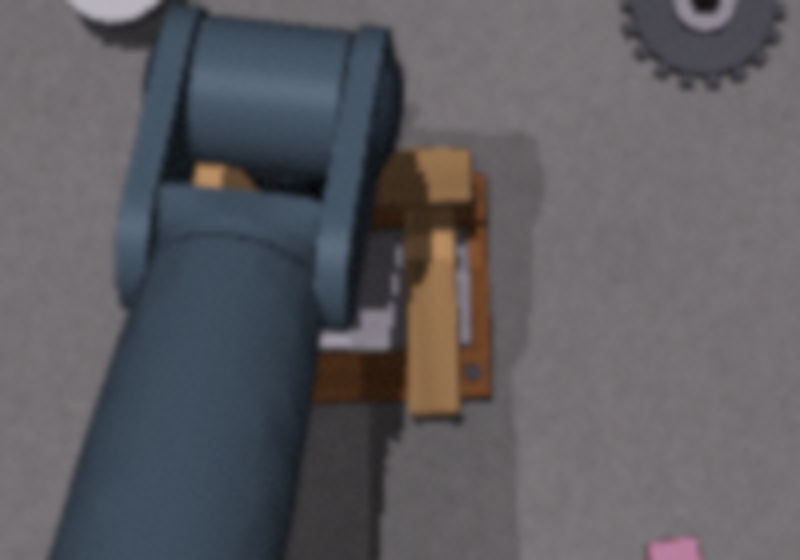

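```bash
python3 -c "
from h import *
t=vision.snapshot('top')
print(tocrib(ray(t,(297.7,194),.130)[:2])); st()"
```

```text
[ 0.05799649 -0.0913501 ]
t 18.37 pos [0.5978 0.0566 0.0998] psi 2.5 tilt 0.02 F [ 0.1 -0.5 -0.6] w 0.0327
```

Request:
jog_arm([
  [0,0,-0.2,0.2,1.5,0,0.1],
  [0,0,-0.2,0.2,3,0,0.1],
  [0,0,-0.2,0.2,4.1,0,0.1],
  [0,0,-0.2,0.2,4.3,0,0.1],
  [0,0,-0.2,0.2,4.3,0,0.1],
])

```text
t: 18.78
ee_pos: [0.5991, 0.0564, 0.056]
eef_rot: [[0.999, 0.001, -0.043], [0.043, 0.0, 0.999], [0.001, -1.0, 0.0]]
wrist_force: [0.3, -0.2, -1.7]
gripper_width: 0.0329
```

```bash
python3 -c "
from h import *
st(); goal(*crib(.06,.004),.0492,2.6)
p=vision.snapshot('side'); cv2.imwrite('pics/s16.png',cv2.resize(p['pixels'][170:340,220:420,::-1],None,fx=4,fy=3.5,interpolation=cv2.INTER_CUBIC))"
```

```text
t 18.78 pos [0.5991 0.0564 0.056 ] psi 2.47 tilt 0.09 F [ 0.3 -0.2 -1.7] w 0.0329
turn [-0.02 -0.13  0.08] shift [-0.1   0.68  0.14] | rows>= 0.2
```

View pics/s16.png

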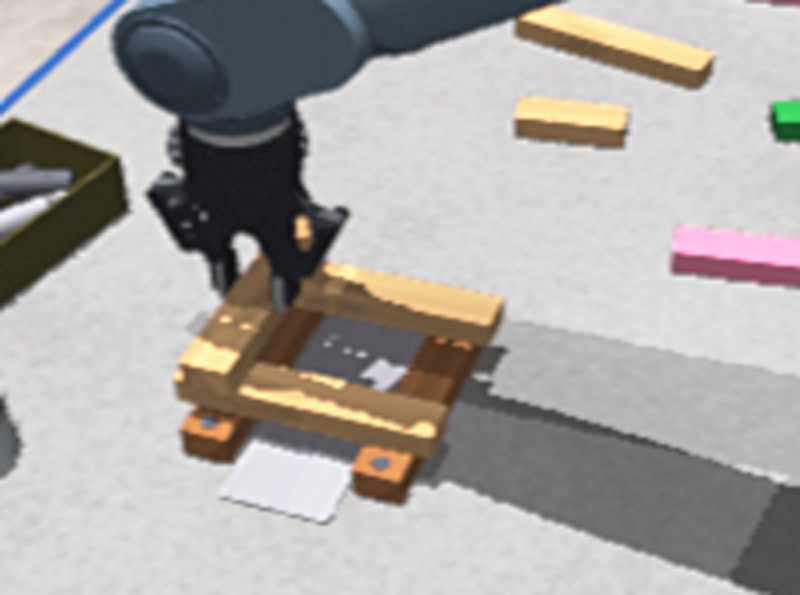

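The slat is above the far bearer, a few millimetres up. The top view put its −y end at crib y ≈ −91 mm, against −90 ideal. Lowering.

Request:
jog_arm([
  [0,0,0,-0.1,0.2,0.1,0.1],
  [0,0,0,-0.1,0.4,0.1,0.1],
  [0,0,0,-0.1,0.6,0.1,0.1],
  [0,0,0,-0.1,0.6,0.1,0.1],
])

```text
t: 19.17
ee_pos: [0.5988, 0.0574, 0.0508]
eef_rot: [[0.999, 0.003, -0.043], [0.043, 0.0, 0.999], [0.003, -1.0, 0.0]]
wrist_force: [-1.0, -0.2, -0.6]
gripper_width: 0.0329
```

Request:
jog_arm([
  [0,0,0.1,0,0.1,0,0.1],
  [0,0,0.1,0,0.2,0,0.1],
  [0,0,0.1,0,0.25,0,0.1],
])

```text
t: 19.42
ee_pos: [0.599, 0.0574, 0.0492]
eef_rot: [[0.999, 0.001, -0.043], [0.043, 0.0, 0.999], [0.001, -1.0, 0.0]]
wrist_force: [-3.8, -0.0, 7.7]
gripper_width: 0.0326
```

Request:
jog_arm([
  [0,0,0,0,0,0,0.5],
  [0,0,0,0,-0.05,0,0.6],
  [0,0,0,0,-0.1,0,0.7],
  [0,0,0,0,-0.1,0,0.7],
])

```text
t: 19.75
ee_pos: [0.5992, 0.0574, 0.0503]
eef_rot: [[0.999, 0.002, -0.043], [0.043, 0.0, 0.999], [0.002, -1.0, 0.0]]
wrist_force: [-0.3, -0.9, -0.1]
gripper_width: 0.0594
```

Request:
jog_arm([
  [0,0,0,0,-2,0,0.7],
  [0,0,0,0,-5,0,0.7],
  [0,0,0,0,-8,0,0.7],
  [0,7,0,0,-8,-4,0.7],
  [0,14,0,0,-8,-8,0.7],
  [0,21,0,-1,-8,-12,0.7],
  [0,28,0,-1.5,-8,-16,0.7],
  [0,35,0,-2,-8,-20,0.7],
  [0,42,0,-2.5,-8,-24,0.7],
  [0,49,0,-3,-8,-28,0.7],
])

```text
t: 20.58
ee_pos: [0.5807, -0.2255, 0.1303]
eef_rot: [[0.684, 0.002, 0.73], [-0.73, 0.0, 0.684], [0.001, -1.0, 0.001]]
wrist_force: [0.2, 0.4, -0.9]
gripper_width: 0.0596
```

```bash
python3 -c "
from h import *
st();
p=vision.snapshot('side'); cv2.imwrite('pics/s17.png',cv2.resize(p['pixels'][170:340,220:420,::-1],None,fx=4,fy=3.5,interpolation=cv2.INTER_CUBIC))
t=vision.snapshot('top'); cv2.imwrite('pics/t17.png',cv2.resize(t['pixels'][150:290,180:380,::-1],None,fx=4,fy=4,interpolation=cv2.INTER_CUBIC))
goal(.509,-.4473,.08,-99.5)
"
```

```text
t 20.58 pos [ 0.5807 -0.2255  0.1303] psi -46.86 tilt 0.1 F [ 0.2  0.4 -0.9] w 0.0596
turn [-0.11 52.53  0.15] shift [ 11.04   5.08 -20.12] | rows>= 7.3
```

View pics/s17.png

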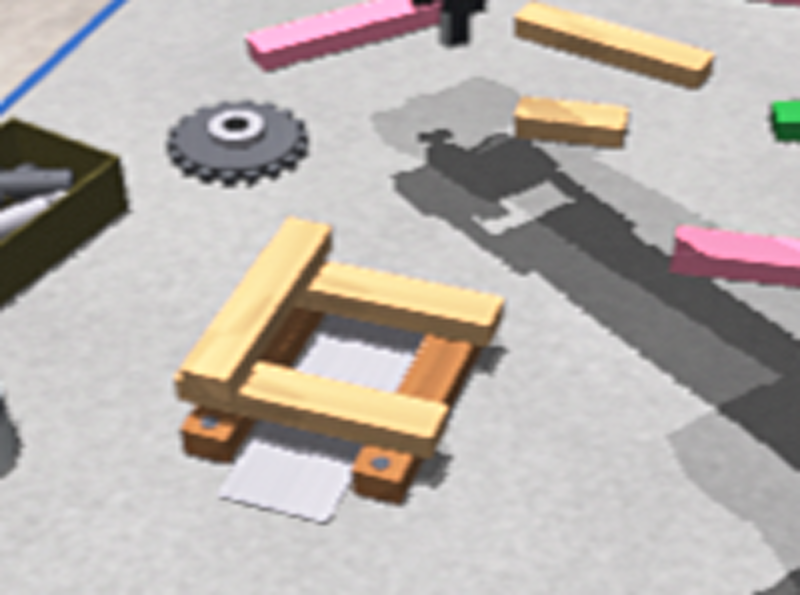

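View pics/t17.png

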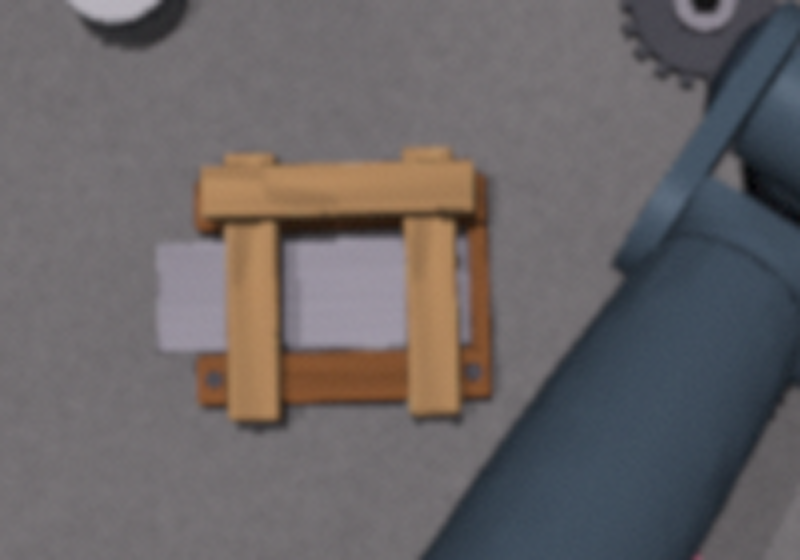

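Slat B lies on the far side of layer 3; its top-view centre is at px (264.4,197.2). On to slat C at px (448,237).

```bash
python3 -c "
from h import *
t=vision.snapshot('top')
a=[tocrib(ray(t,(180+u/4,150+v/4),.082)[:2]) for u,v in((200,165),(475,160),(475,213),(200,217))]; print(np.round(a,4),np.mean(a,0).round(4))
goal(.509,-.4473,.08,-99.5)"
```

```text
[[ 0.0786  0.0886]
 [ 0.0771 -0.093 ]
 [ 0.0416 -0.0922]
 [ 0.0438  0.089 ]] [ 0.0603 -0.0019]
turn [-1.100e-01  5.277e+01  4.000e-02] shift [ 11.16   5.01 -20.38] | rows>= 7.4
```

B is at crib (60.3,−1.9) mm, square and centred. Moving to C.

Request:
jog_arm([
  [0,7,0,1.5,0,-2.8,0.7],
  [0,14,0,3,0,-5.6,0.7],
  [0,21,0,4.6,0.5,-8.4,0.7],
  [0,28,0,6.2,1,-11.2,0.7],
  [0,35,0,7.8,2,-14,0.7],
  [0,42,0,9.4,3,-17,0.7],
  [-0.1,49,0,11.1,4,-20.3,0.7],
  [-0.1,52.8,0,11.1,5,-20.4,0.7],
  [-0.1,52.8,0,11.1,5,-20.4,0.7],
  [-0.1,52.8,0,11.1,5,-20.4,0.7],
])

```text
t: 21.57
ee_pos: [0.5086, -0.4452, 0.0792]
eef_rot: [[-0.162, -0.001, 0.987], [-0.987, 0.002, -0.162], [-0.002, -1.0, -0.001]]
wrist_force: [0.7, 0.4, 0.1]
gripper_width: 0.0596
```

```bash
python3 -c "
from h import *
st(); goal(.509,-.4473,-.01,-99.5)
p=vision.snapshot('side'); cv2.imwrite('pics/s18.png',cv2.resize(p['pixels'][120:240,320:460,::-1],None,fx=5,fy=4.5,interpolation=cv2.INTER_CUBIC))"
```

```text
t 21.57 pos [ 0.5086 -0.4452  0.0792] psi -99.34 tilt 0.11 F [0.7 0.4 0.1] w 0.0596
turn [ 0.07  0.16 -0.09] shift [0.21 8.91 0.09] | rows>= 2.1
```

View pics/s18.png

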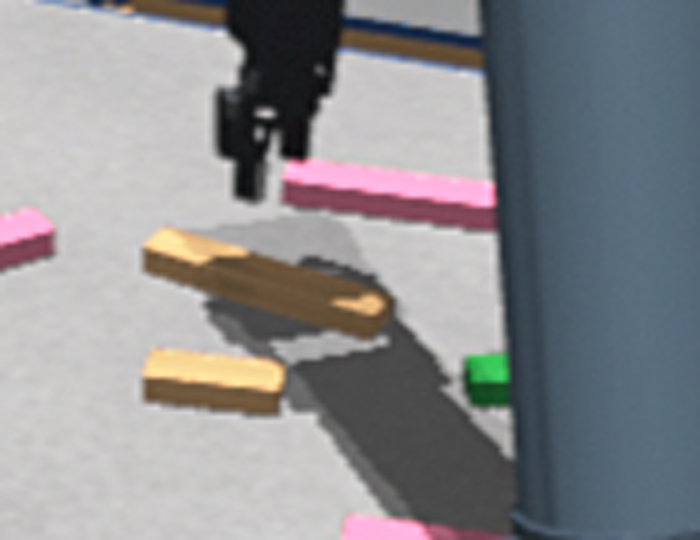

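The jaws hover above the pale full-length slat C and will come down around its middle; the pink one stays clear behind. Descend and grip.

Request:
jog_arm([
  [0,0.2,0,0.2,3,0,0.7],
  [0,0.2,0,0.2,6,0,0.7],
  [0,0.2,0,0.2,8,0,0.7],
  [0,0.2,0,0.2,8.9,0,0.7],
  [0,0.2,0,0.2,8.9,0,0.7],
  [0,0.2,0,0.2,8.9,0,0.7],
])

```text
t: 22.12
ee_pos: [0.5099, -0.4469, -0.0078]
eef_rot: [[-0.163, 0.001, 0.987], [-0.987, -0.001, -0.163], [0.0, -1.0, 0.001]]
wrist_force: [0.2, 0.1, 0.4]
gripper_width: 0.0599
```

Request:
jog_arm([
  [0,0,0,0,0,0,0.3],
  [0,0,0,0,0,0,0.1],
  [0,0,0,0,0,0,0.1],
  [0,0,0,0,0,0,0.1],
  [0,0,0,0,0,0,0.1],
])

```text
t: 22.53
ee_pos: [0.5114, -0.4483, -0.005]
eef_rot: [[-0.163, 0.004, 0.987], [-0.987, -0.004, -0.163], [0.003, -1.0, 0.005]]
wrist_force: [-0.3, 1.5, 6.4]
gripper_width: 0.0326
```

Request:
jog_arm([
  [0,0,0,0,-1,0,0.1],
  [0,0,0,0,-4,0,0.1],
  [0,0,0,0,-7,0,0.1],
  [0,0,0,0,-11,0,0.1],
  [0,0,0,0,-12,0,0.1],
  [0,0,0,0,-12,0,0.1],
])

```text
t: 23.03
ee_pos: [0.513, -0.4504, 0.1211]
eef_rot: [[-0.163, 0.01, 0.987], [-0.987, -0.011, -0.163], [0.01, -1.0, 0.012]]
wrist_force: [-0.4, 0.3, -1.8]
gripper_width: 0.0325
```

```bash
python3 -c "
from h import *
p=vision.snapshot('side'); cv2.imwrite('pics/s19.png',cv2.resize(p['pixels'][100:240,320:480,::-1],None,fx=5,fy=4,interpolation=cv2.INTER_CUBIC))
st(); goal(*crib(-.06,.003),.1184,2.6)
"
```

```text
t 23.08 pos [ 0.5117 -0.4488  0.1174] psi -99.39 tilt 0.56 F [-0.7  0.4 -1.8] w 0.0329
turn [-3.0000e-02 -1.0198e+02  6.4000e-01] shift [-48.79  -0.47 -11.45] | rows>= 14.2
```

View pics/s19.png

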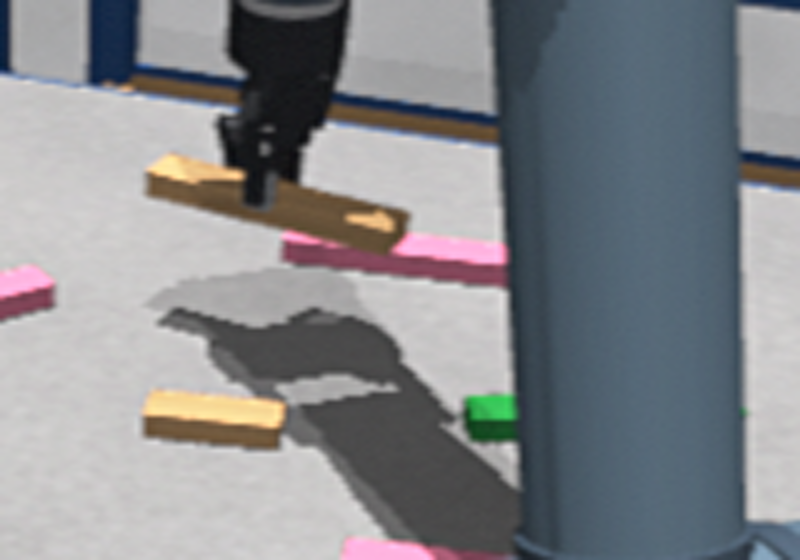

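Request:
jog_arm([
  [0,-7,0,-3.3,0,-0.8,0.1],
  [0,-14,0.1,-6.6,0,-1.6,0.1],
  [0,-21,0.1,-9.9,-0.1,-2.3,0.1],
  [0,-28,0.2,-13.2,-0.1,-3.1,0.1],
  [0,-35,0.2,-16.5,-0.2,-3.9,0.1],
  [0,-42,0.3,-19.8,-0.2,-4.7,0.1],
  [0,-49,0.3,-23.1,-0.2,-5.4,0.1],
  [0,-56,0.4,-26.4,-0.3,-6.2,0.1],
  [0,-63,0.4,-29.7,-0.3,-7,0.1],
  [0,-70,0.4,-33,-0.3,-7.8,0.1],
])

```text
t: 23.92
ee_pos: [0.4863, -0.1082, 0.1152]
eef_rot: [[0.874, -0.0, 0.486], [-0.486, 0.001, 0.874], [-0.001, -1.0, 0.001]]
wrist_force: [0.2, 0.6, -0.4]
gripper_width: 0.0326
```

```bash
python3 -c "
from h import *
st(); goal(*crib(-.06,.003),.1,2.6)
"
```

```text
t 23.92 pos [ 0.4863 -0.1082  0.1152] psi -29.06 tilt 0.07 F [ 0.2  0.6 -0.4] w 0.0326
turn [ -0.05 -31.66  -0.04] shift [-8.45  1.54 13.55] | rows>= 4.4
```

Request:
jog_arm([
  [0,-7,0,-1.9,0,3,0.1],
  [0,-14,0,-3.8,0,6,0.1],
  [0,-21,0,-5.6,0,9,0.1],
  [0,-28,0,-7.4,0.3,12,0.1],
  [0,-31.7,0,-8.4,0.8,13.5,0.1],
  [0,-31.7,0,-8.4,1.5,13.5,0.1],
  [0,-31.7,0,-8.4,1.5,13.5,0.1],
  [0,-31.7,0,-8.4,1.5,13.5,0.1],
])

```text
t: 24.58
ee_pos: [0.477, 0.0502, 0.0985]
eef_rot: [[0.999, -0.004, -0.045], [0.045, 0.001, 0.999], [-0.004, -1.0, 0.001]]
wrist_force: [-0.2, -0.2, -1.5]
gripper_width: 0.033
```

```bash
python3 -c "
from h import *
st(); goal(*crib(-.06,.003),.0565,2.6)
p=vision.snapshot('side'); cv2.imwrite('pics/s20.png',cv2.resize(p['pixels'][170:340,220:420,::-1],None,fx=4,fy=3.5,interpolation=cv2.INTER_CUBIC))
t=vision.snapshot('top'); cv2.imwrite('pics/t20.png',cv2.resize(t['pixels'][150:290,180:380,::-1],None,fx=4,fy=4,interpolation=cv2.INTER_CUBIC))
"
```

```text
t 24.58 pos [0.477  0.0502 0.0985] psi 2.57 tilt 0.26 F [-0.2 -0.2 -1.5] w 0.033
turn [-0.08 -0.03 -0.25] shift [0.14 4.2  0.09] | rows>= 1.0
```

View pics/s20.png

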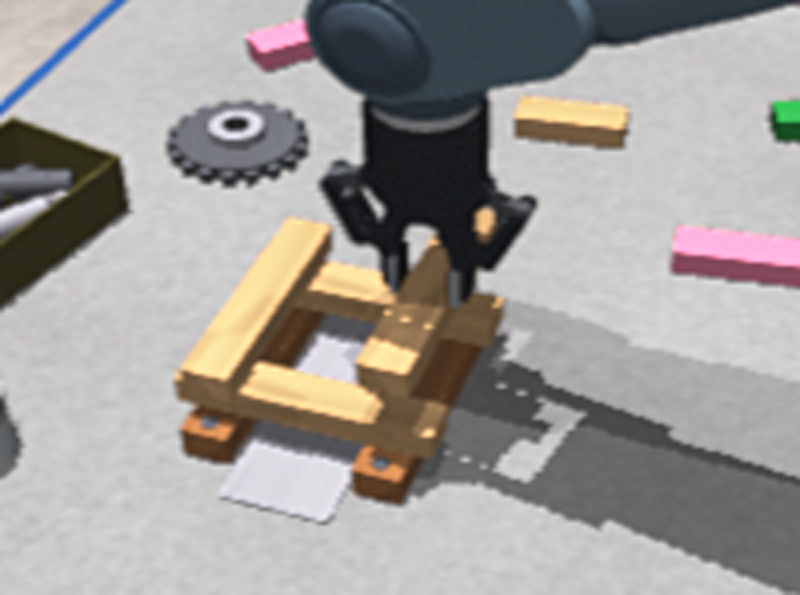

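View pics/t20.png

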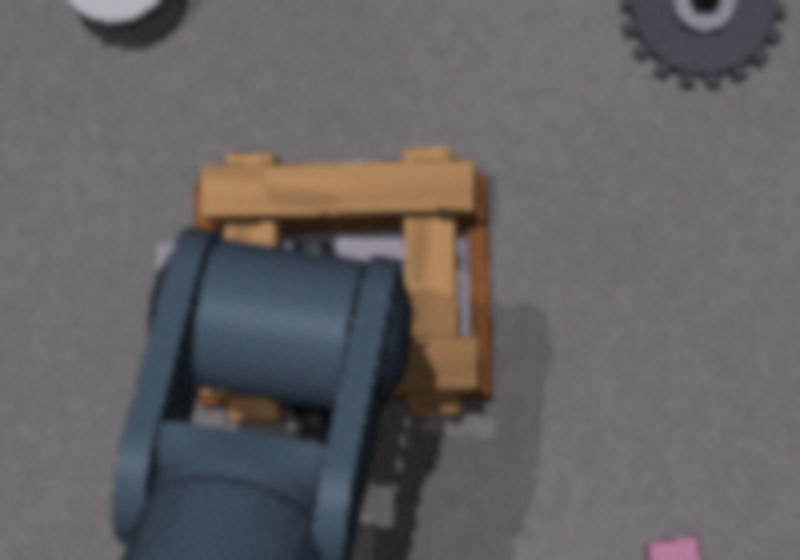

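Slat C hovers over the near bearer, parallel to B, and their −y ends line up (crop x 478 and 475). Lowering.

Request:
jog_arm([
  [0,0,-0.2,0.1,1.5,0.1,0.1],
  [0,0,-0.2,0.1,3,0.1,0.1],
  [0,0,-0.2,0.1,4,0.1,0.1],
  [0,0,-0.2,0.1,4.2,0.1,0.1],
  [0,0,-0.2,0.1,4.2,0.1,0.1],
])

```text
t: 25.1
ee_pos: [0.4787, 0.0502, 0.0572]
eef_rot: [[0.999, 0.0, -0.043], [0.043, 0.001, 0.999], [0.0, -1.0, 0.001]]
wrist_force: [-0.0, -0.1, -0.6]
gripper_width: 0.0327
```

```bash
python3 -c "
from h import *
st(); goal(*crib(-.06,.003),.051,2.6)
"
```

```text
t 25.1 pos [0.4787 0.0502 0.0572] psi 2.44 tilt 0.08 F [-0.  -0.1 -0.6] w 0.0327
turn [-0.07 -0.16  0.02] shift [-0.04  0.62  0.11] | rows>= 0.2
```

Request:
jog_arm([
  [0,-0.1,0,0,0.2,0.1,0.1],
  [0,-0.1,0,0,0.4,0.1,0.1],
  [0,-0.1,0,0,0.55,0.1,0.1],
  [0,-0.1,0,0,0.55,0.1,0.1],
])

```text
t: 25.43
ee_pos: [0.4787, 0.0512, 0.0519]
eef_rot: [[0.999, 0.0, -0.044], [0.044, 0.001, 0.999], [0.001, -1.0, 0.001]]
wrist_force: [-0.1, 1.0, -0.5]
gripper_width: 0.0325
```

Request:
jog_arm([
  [0,0,0,0,0.1,0,0.1],
  [0,0,0,0,0.15,0,0.1],
  [0,0,0,0,0.15,0,0.1],
])

```text
t: 25.68
ee_pos: [0.4791, 0.0512, 0.051]
eef_rot: [[0.999, 0.001, -0.045], [0.045, 0.001, 0.999], [0.001, -1.0, 0.001]]
wrist_force: [-2.1, 0.2, 4.1]
gripper_width: 0.0328
```

Contact came at the predicted height. I'll release and retreat.

Request:
jog_arm([
  [0,0,0,0,0,0,0.5],
  [0,0,0,0,-0.05,0,0.6],
  [0,0,0,0,-0.1,0,0.7],
  [0,0,0,0,-0.1,0,0.7],
])

```text
t: 26.02
ee_pos: [0.4791, 0.0512, 0.052]
eef_rot: [[0.999, 0.001, -0.044], [0.044, 0.001, 0.999], [0.001, -1.0, 0.001]]
wrist_force: [0.4, -0.1, -0.7]
gripper_width: 0.0599
```

Request:
jog_arm([
  [0,0,0,0,-2,0,0.7],
  [0,0,0,0,-5,0,0.7],
  [0,0,0,0,-9,0,0.7],
  [0,0,0,0,-11,-3,0.7],
  [0,0,0,0,-12,-7,0.7],
  [0,0,0,0,-12,-11,0.7],
  [0,0,0,0,-12,-15,0.7],
  [0,0,0,0,-12,-19,0.7],
  [0,0,0,0,-12,-23,0.7],
  [0,0,0,0,-12,-25,0.7],
])

```text
t: 26.85
ee_pos: [0.49, -0.2027, 0.172]
eef_rot: [[0.999, 0.002, -0.041], [0.041, -0.0, 0.999], [0.002, -1.0, -0.0]]
wrist_force: [0.7, -0.5, 0.3]
gripper_width: 0.0596
```

Request:
jog_arm([
  [0,0,0,0,0,0,0.7],
  [0,0,0,0,0,0,0.7],
  [0,0,0,0,0,0,0.7],
  [0,0,0,0,0,0,0.7],
])

```text
t: 27.18
ee_pos: [0.4899, -0.2013, 0.1718]
eef_rot: [[0.999, 0.001, -0.043], [0.043, 0.0, 0.999], [0.001, -1.0, 0.0]]
wrist_force: [0.3, 0.4, -0.2]
gripper_width: 0.0596
```

```bash
python3 -c "
from h import *
st()
p=vision.snapshot('side'); cv2.imwrite('pics/s21.png',cv2.resize(p['pixels'][170:340,180:380,::-1],None,fx=4,fy=3.5,interpolation=cv2.INTER_CUBIC))
t=vision.snapshot('top'); cv2.imwrite('pics/t21.png',cv2.resize(t['pixels'][150:290,180:380,::-1],None,fx=4,fy=4,interpolation=cv2.INTER_CUBIC))
"
```

```text
t 27.18 pos [ 0.4899 -0.2013  0.1718] psi 2.46 tilt 0.08 F [ 0.3  0.4 -0.2] w 0.0596
```

View pics/s21.png

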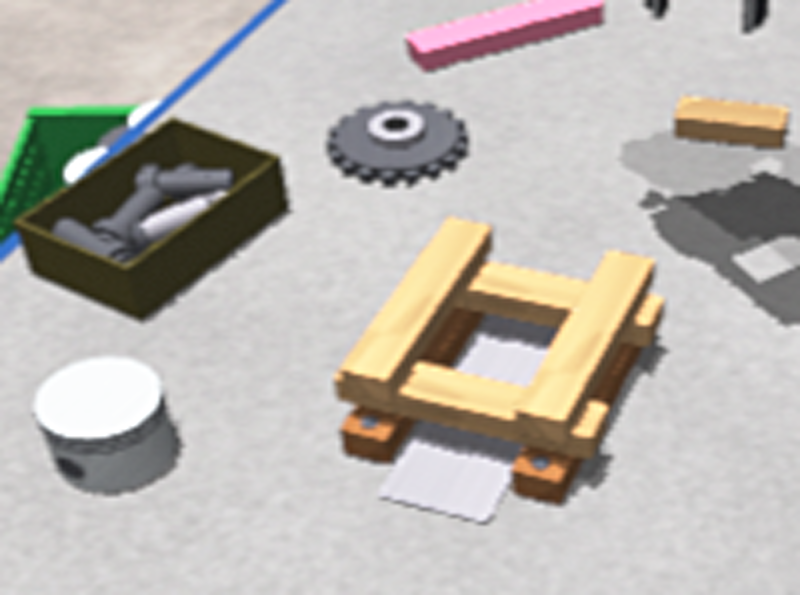

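View pics/t21.png

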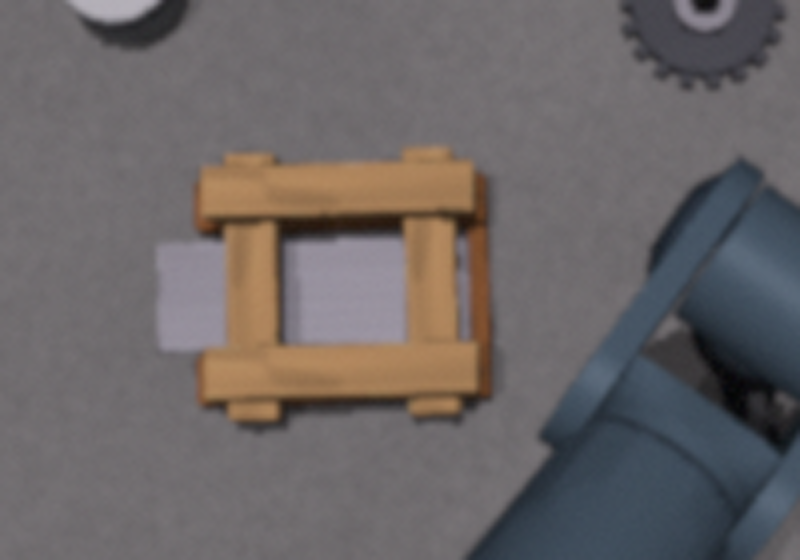

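```bash
python3 -c "
from h import *
t=vision.snapshot('top')
for c in (((200,167),(474,160),(474,212),(200,217)),((204,350),(479,343),(479,392),(204,400))):
    a=[tocrib(ray(t,(180+u/4,150+v/4),.082)[:2]) for u,v in c]; print(np.mean(a,0).round(4),np.degrees(np.arctan2(*(a[0]-a[1]))).round(2))
print('sheet edge',tocrib(ray(t,(180+158/4,150+297/4),.0035)[:2]))
from bench import order
print(order.close_job())
"
```

```text
[ 0.0601 -0.0016] 0.05
[-0.0606 -0.0024] 0.11
sheet edge [0.0010609  0.13108383]
the job is handed in; nothing more can be done
None
```

I pushed the drip sheet home against its stop, laid one slat across both bearers at the sheet's end, and laid the other two on top, one above each bearer. The job is handed in at about 27 s of the 70 s allowed. No verdict came back.

**Last checks** (from the top camera, calibrated to about 2 mm):
- **Sheet:** its outer edge is at crib y = 131 mm (130 is home), about 1 mm out.
- **Second layer:** the new slat measured (1, 61) mm and the laid slat (3, −59) mm, about 0.6° and 0.2° off square. I took these before the top layer went on. The last pictures show neither of them moved since.
- **Top layer:** the slats are at (60, −2) and (−61, −2) mm, within 0.2° of square.
- **Heights:** I did not measure slat heights separately. Each slat met its support within 0.2 mm of the expected height, and the last side picture shows them flat.
- **Bystanders:** the offcut, sprocket and piston look untouched in the last pictures, though I did not re-measure them. The gripper was open and well clear of everything at hand-in.

**One disagreement:** the reported tool height was about 33 mm lower than the real one. I found this from the camera pictures and from the moment the fingers touched the sheet, and corrected for it in every later move.

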